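# Clamp a stamp block under the wing nut

## Robot

A 7-joint arm with a two-finger parallel gripper is mounted at the origin on the work surface. World frame = base frame: x ahead of the robot, y to its left, z up, the work surface at z = 0. Lengths are in m, angles in rad, forces in N, time in s.
With the tool pointing down it reaches from about 0.4 to 0.875 m from the base axis. Payload 6.5 kg.
Tool frame: the origin (TCP) lies midway between the tips of the shut fingers; the grasp point (between the pads) lies 19 mm behind it (grasp_offset is the distance from the TCP to the grasp point, in m); z points along the fingers, x is the direction in which the jaws open and shut, and the axes are right-handed (so a half turn about z gives the same grasp; the last joint's range is limited). The gripper opens to 88 mm and grips with 3 to 60 N. Pads are 18 mm wide; open, the fingers measure 123 mm over their backs; the gripper's body (75 mm by 187 mm) begins 45 mm behind the grasp point.
Start: joints at [1.07, 0.536, -0.004, 1.538, 0.003, 1.067, -0.071], TCP at [0.274, -0.59, 0.215] pointing down, gripper open.
Joint ranges: [-2.7, 2.7], [-0.37, 2.16], [-1.27, 1.26], [0.24, 2.4], [-1.31, 4.45], [0.19, 1.91], [-2.76, 2.76]. Speed limits (rad/s): [2.39, 2.39, 3.14, 3.14, 3.14, 3.14, 3.14].

## Interface

Orientations are given as a unit quaternion [w, x, y, z].
In Python, from bench import * gives the robot as it stands.
- The arm moves only by the shell command python3 -m jog 'ROWS' [FORCE]. ROWS is JSON, a list that holds one entry, the list of rows, each a list of 7 numbers: the gripper command: -1 is fully open, 1 is shut, values between are in proportion, then the shift along the world's x, y, z in m, then the turn, a rotation vector about the world's x, y, z in degrees. A call has 1 to 12 rows; each row is the pose to reach, as a shift and turn from the pose commanded when the call began; what a row does not reach only later rows make up. A row lasts 1/12 s, in which the tool goes at most 41.7 mm and 7.16 degrees, less where a joint would pass 70% of its speed; a pose out of reach is approached as far as the arm can. A call with a gripper value outside its range is refused whole. The fingers move at their own pace and stop on an object; FORCE is the grip in N (left out, the last holds). Time passes only in rows, so rows that repeat a pose let the fingers close. It gives the time, the measured TCP pose, the force and the opening at its end, in the units of the state.
- observe(): the state, without advancing time (a new reading comes with each control period).
- snapshot(name): name is "scene" or "top" or "wrist"; returns the picture (420x560x3 uint8, red, green, blue); there is no depth.
- camera_model(name): a dict with "camera_matrix" (3x3 intrinsics, pixels), "eye" and "rotation" of the camera in the world. Camera axes: x right, y down, z forward; pixel columns grow to the right and rows downward; lengths in m; the calibration is good to about 2 mm. A picture is of the moment at which its call begins: read the wrist's pose just before it. camera_model takes no time and is no camera call; for the wrist camera it gives the pose at the moment of the call.
- close_job(): hands the job in, once; it reports no verdict.
The state is a dict: "t": time; "joints": joint angles; "joint_velocities": joint speeds; "effort": joint torques, N m; "tool_pos": TCP position; "tcp_rot": TCP orientation; "force": force on the tool from outside, world axes, zero at the start; "moment": the same for the moment, N m; "finger_gap": finger opening in m.
Only numpy, scipy, OpenCV 4.12 (cv2) and the standard library are available. Lean on these libraries where they do the work, as an engineer would, in place of code of your own. Each camera call takes 0.05 s, during which the arm holds its last target. There are 200 camera calls.

## Task

Swing the clamp bar (the one with the black peg) round until it stops over the wooden stamp block in the jig, then tighten the brass wing nut, stroke by stroke, until the bar holds the block snugly: you feel it stiffen clearly, but do not force it. Do not lean on the upright guard beside the nut, and leave the two loose stamps beside the jig standing where they are.

Things in the scene. Friction and masses are not known exactly. Their poses are not given: they have to be found in the camera images.
- jig: Holding jig fixed to the table: dark steel base plate 110 x 210 x 12 mm. Origin on the table under the axis of the vertical stud; z up; x points from the stud to the upright guard, y from the stud to the nest that holds the stamp block (plate centre at y +12 mm). The nest frame is 12 mm high.
- guard: Upright grey plate 6 x 90 mm close behind the nut, its near face at x +33 mm, top 100 mm above the table, with 12 mm pillars at x +29, y -43 and +43 mm, tops 102 mm above the table. Origin 12 mm above the table on the stud axis, axes as the jig's. A finger cannot pass between it and the nut (5 mm gap to the wing tips), so the nut is turned in strokes on the open side.
- nut_mid (a point): Centre of the brass wing nut, on its axis at half the height of its wings; 82 to 86 mm above the table at the start, going down 3 mm per rad (coarse thread) to 68 to 74 mm. Its x axis points along one wing, the other is opposite. Wings are 7 mm thick, reach from the 9 mm radius hub to 28 mm from the axis, and at their outer end extend 7 mm below to 12 mm above this point.
- nut: The same wing nut. Clockwise from above tightens; 2.8 to 5.8 rad are needed before the foot meets the block. Until then it turns with a light drag of 0.1 N m or less (2 to 5 N on a wing) and stays where left. From there the resistance grows by about 1 N m per rad: snug is 0.15 to 0.25 N m (8 to 12 N on a wing at 20 mm), over 0.32 N m (16 N) is too much. Let go, it stays tight.
- bar: Steel clamp bar 22 mm wide, 8 mm thick, that swings level about the stud just below the nut. Under it, 66 mm from the stud axis, a 20 mm rubber foot, screwed out 0 to 6 mm, how far is not known; on its outer end a black peg. Origin on the stud axis. It goes up and down with the nut; its top is 18 mm below nut_mid.
- bar_peg (a point): Middle of the round black peg that stands upright on the bar's outer end, 92 mm from the stud axis; 12 mm diameter, 34 mm tall, this point half-way up. It starts on the robot's side (jig -x), 74 to 115 degrees short of the stop, and is swung clockwise seen from above, against a drag of about 1.5 N at the peg, to a hard stop where the bar points along jig +y, over the block.
- block_mid (a point): Centre of the loose wooden stamp block, 50 x 28 x 26 mm (x, y, z), lying in the nest 66 mm from the stud on jig +y; its top is 38 mm above the table. The bar's foot is above its middle when the bar is at its stop.
- block: The same wooden stamp block, origin at the centre of its underside.
- stamp_a_mid (a point): Loose wooden hand stamp with a knob handle, base 45 x 26 mm, 75 mm tall, standing beyond the guard; point half-way up. Bystander.
- stamp_b_mid (a point): Loose wooden hand stamp with a knob handle, base 60 x 30 mm, 85 mm tall, standing past the nest's end of the jig; point half-way up. Bystander.

How it is judged:
On the way, in this order (a step that is already met when the one before it is completed fails the run):
1. the clamp bar is swung over the block, to its stop (y of bar_peg in the frame of jig above 0.085 m and x of bar_peg in the frame of jig above -0.009 m), for 0.2 s.
2. the nut is tightened so that the bar bears on the block (contact force between bar and block above 10 N), for 0.2 s.
At the end, for the whole second after the job is handed in: The bar points over the block (peg within 9 mm of its stop) and, with the robot clear, presses on the block with 10 to 80 N; the block lies in its nest (all of step 1 and contact force between bar and block between 10 and 80 N and horizontal distance between block_mid and jig below 0.072 m and linear speed of block below 0.02 m/s); the robot touches nothing.
It fails at once if the nut is overtightened: the bar presses the block with more than 80 N (contact force between bar and block above 80 N).
It fails at once if the guard is pushed with more than 12 N (contact force between any of the fingers, the arm and guard above 12 N).
It fails at once if a loose stamp beside the jig is moved by more than 30 mm or tipped over (distance of any of stamp_a_mid, stamp_b_mid from where it was at the start of the episode above 0.03 m or angle between any of stamp_a_mid, stamp_b_mid's own z axis and vertical above 0.5 rad).
It also fails if it takes over 72 s, if anything falls off the work surface, if the arm or the gripper's body presses on something with over 40 N, if the wrist force passes 120 N, or if a joint passes its speed limit or range.

## Working session

There is one attempt and no reset: what is moved stays moved. The work goes in short steps, Python scripts to look and compute and a shell command to move; the robot and the scene stay as the last step left them, time stands still between calls to the robot, and variables do not carry over. Pictures are saved under pics/ and viewed, about 8 in all and at most 12, crops included, and the job is handed in when it is done.

```bash
mkdir -p pics; ls; python3 - <<'E'
from bench import *
import cv2
for n in ("scene","top"):
    im=snapshot(n); cv2.imwrite(f"pics/{n}0.png",im[:,:,::-1])
    c=camera_model(n); print(n,c)
s=observe(); print(s)
E
```

```text
pics
scene {'camera_matrix': array([[498.34283171,   0.        , 270.86419024],
       [  0.        , 498.34283171, 206.02437962],
       [  0.        ,   0.        ,   1.        ]]), 'eye': array([ 0.88852334, -0.29142594,  0.71256299]), 'rotation': array([-0.28207518,  0.88673558,  0.35166448, -0.102302  ])}
top {'camera_matrix': array([[417.10367831,   0.        , 273.55720228],
       [  0.        , 417.10367831, 206.3943259 ],
       [  0.        ,   0.        ,   1.        ]]), 'eye': array([0.49340584, 0.03471241, 0.81186239]), 'rotation': array([ 0.04997776, -0.69692352,  0.71456817, -0.03452766])}
{'t': 0.1, 'joints': array([ 1.06978947,  0.53710714, -0.00443772,  1.53875341,  0.00260897,
        1.0673326 , -0.0711893 ]), 'joint_velocities': array([-5.32641264e-04, -1.54681472e-03,  1.72294538e-04, -1.94538990e-03,
       -7.10243468e-05, -9.40579135e-05,  1.77857278e-03]), 'effort': array([ 1.78394948e-03, -5.72087145e+01,  9.93542410e-01, -2.52231038e+01,
       -5.61845256e-02,  1.35392166e-02,  8.12753001e-05]), 'tool_pos': array([ 0.27353371, -0.58898528,  0.21442406]), 'tcp_rot': array([-3.74447311e-04,  8.43004230e-01, -5.37906342e-01, -7.04011003e-04]), 'force': array([-0.64067024, -0.65867252, -1.00465173]), 'moment': array([ 0.07644407,  0.00285355, -0.00480628]), 'finger_gap': 0.08818066146764442}
```

View pics/scene0.png

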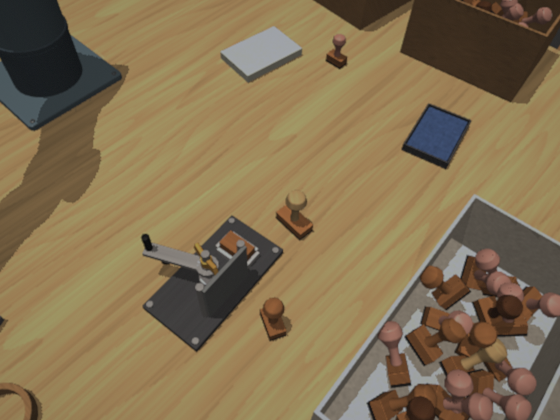

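View pics/top0.png

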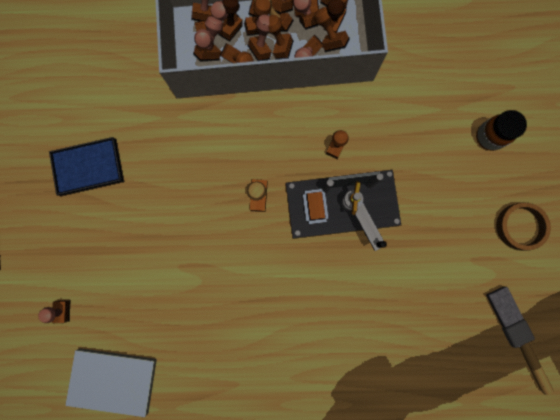

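```bash
cat > h.py <<'E'
import numpy as np, cv2
from bench import *
from scipy.spatial.transform import Rotation as R
def cam(n):
    c=camera_model(n); q=np.array(c['rotation']); 
    return c['camera_matrix'],np.array(c['eye']),R.from_quat(q[[1,2,3,0]]).as_matrix()
def ray(c,p):
    K,e,M=c; d=M@np.linalg.inv(K)@np.array([p[0],p[1],1.]); return e,d/np.linalg.norm(d)
def onz(c,p,z):
    e,d=ray(c,p); return e+d*(z-e[2])/d[2]
def tri(a,b):
    (e,d),(f,g)=a,b; A=np.stack([d,-g],1); s=np.linalg.lstsq(A,f-e,rcond=None)[0]
    P,Q=e+s[0]*d,f+s[1]*g; return (P+Q)/2,np.linalg.norm(P-Q)
def proj(c,X):
    K,e,M=c; v=K@(M.T@(np.array(X)-e)); return v[:2]/v[2]
E
python3 - <<'E'
from h import *
t=cv2.imread('pics/top0.png'); s=cv2.imread('pics/scene0.png')
a=cv2.resize(t[160:260,270:410],None,fx=4,fy=4,interpolation=cv2.INTER_CUBIC)
b=cv2.resize(s[210:350,135:295],None,fx=4,fy=4,interpolation=cv2.INTER_CUBIC)
cv2.imwrite('pics/tc.png',cv2.convertScaleAbs(a,alpha=1.6)); cv2.imwrite('pics/sc.png',cv2.convertScaleAbs(b,alpha=1.6))
# plate outline in top: dark, low-saturation
g=cv2.cvtColor(t,cv2.COLOR_BGR2HSV); m=((g[...,1]<110)&(g[...,2]<110)).astype(np.uint8); m[:160]=0;m[260:]=0;m[:,:270]=0;m[:,410:]=0
cs,_=cv2.findContours(m,cv2.RETR_EXTERNAL,cv2.CHAIN_APPROX_NONE); c=max(cs,key=cv2.contourArea)
print(cv2.contourArea(c),cv2.minAreaRect(c)); ap=cv2.approxPolyDP(cv2.convexHull(c),4,True)[:,0]; print(ap)
C=cam('top')
for p in ap: print(p,onz(C,p,.012))
E
```

```text
5537.0 ((344.3384704589844, 214.2076873779297), (78.38994598388672, 109.52266693115234), 82.87498474121094)
[[392 170]
 [400 224]
 [384 246]
 [374 250]
 [293 237]
 [286 183]]
[392 170] [ 0.65474045 -0.18027087  0.012     ]
[400 224] [ 0.54953392 -0.18943801  0.012     ]
[384 246] [ 0.50849584 -0.15678931  0.012     ]
[374 250] [ 0.50140185 -0.13751632  0.012     ]
[293 237] [0.52980793 0.01528449 0.012     ]
[286 183] [0.63488542 0.02582032 0.012     ]
```

View pics/tc.png

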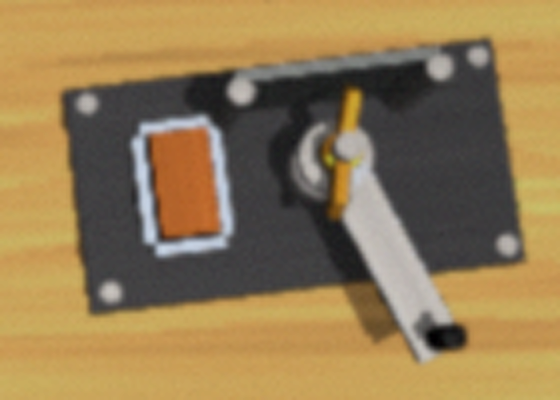

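View pics/sc.png

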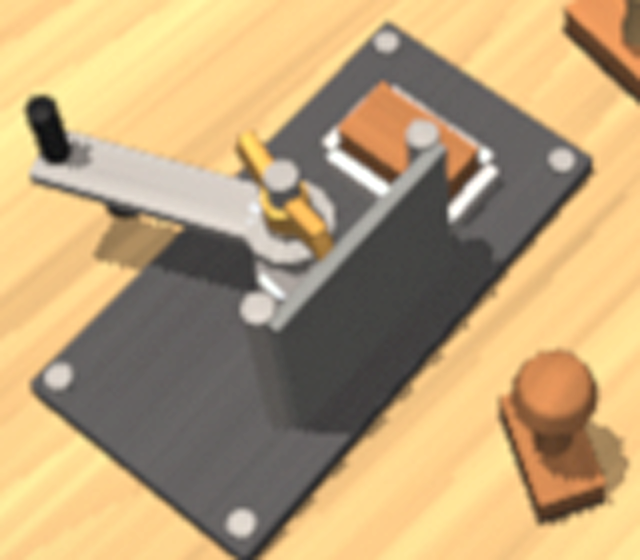

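Top view: the jig plate's long axis runs left to right, with the nest and orange block at the left (crop 185,180). Pillar tops are at crop (241,92) and (440,67), the stud top at (353,146), the wing tips at (350,90) and (338,217), and the peg at (450,337). Scene view: peg top at (40,100), pillar tops at (422,133) and (257,307), stud top at (282,178).

```bash
python3 - <<'E'
from h import *
T,S=cam('top'),cam('scene')
t=lambda x,y:(270+(x-1.5)/4,160+(y-1.5)/4)
s=lambda x,y:(135+(x-1.5)/4,210+(y-1.5)/4)
pts=dict(pillN=(t(241,92),s(422,130)),pillS=(t(440,67),s(257,305)),stud=(t(354,145),s(282,175)),pegtop=(t(455,337),s(40,101)),
 wingOpen=(t(340,212),s(248,142)), sc1=(t(87,103),s(562,159)),sc2=(t(111,292),s(386,41)),sc3=(t(478,56),s(241,522)),sc4=(t(508,245),s(58,375)))
P={}
for k,(a,b) in pts.items(): P[k],e=tri(ray(T,a),ray(S,b)); print(k,P[k].round(4),round(e*1000,1))
sc=np.array([onz(T,pts[f'sc{i}'][0],.014) for i in (1,2,3,4)]); ss=np.array([onz(S,pts[f'sc{i}'][1],.014) for i in (1,2,3,4)])
print(sc.round(4),ss.round(4))
for q in (sc,ss):
    cen=q.mean(0); d=(q[0]+q[1]-q[2]-q[3]); yaw=np.arctan2(-d[0],d[1]); Y=np.array([-np.sin(yaw),np.cos(yaw)]); print('cen',cen,'yaw',np.degrees(yaw),'stud',cen[:2]-.012*Y)
# pillars
for c,i in ((T,0),(S,1)):
    a,b=[onz(c,pts[k][i],.102)[:2] for k in('pillN','pillS')]; d=a-b; yaw=np.arctan2(-d[0],d[1]); X=np.array([np.cos(yaw),np.sin(yaw)])
    print('pill',np.linalg.norm(d),np.degrees(yaw),'stud',(a+b)/2-.029*X)
# block top corners/centre and stamps
print('blk',onz(T,t(185,182),.038)); 
print('stampB base', onz(T,(258,209),.01),onz(T,(258,182),.01),'knob',onz(T,(257,190),.075)); print('stampA',onz(T,(333,152),.01),onz(T,(340,138),.065))
E
```

```text
pillN [ 0.6172 -0.0487  0.103 ] 0.3
pillS [ 0.6256 -0.1345  0.103 ] 1.0
stud [ 0.5936 -0.0954  0.1018] 1.3
pegtop [ 0.5103 -0.1341  0.1034] 0.2
wingOpen [ 0.5669 -0.0902  0.0867] 2.7
sc1 [0.629  0.0153 0.016 ] 0.8
sc2 [0.5374 0.0064 0.016 ] 1.1
sc3 [ 0.6468 -0.1736  0.0158] 0.7
sc4 [ 0.5552 -0.1826  0.0159] 0.6
[[ 0.6296  0.0156  0.014 ]
 [ 0.5379  0.0067  0.014 ]
 [ 0.6474 -0.1738  0.014 ]
 [ 0.5555 -0.1828  0.014 ]] [[ 0.628   0.0158  0.014 ]
 [ 0.536   0.0069  0.014 ]
 [ 0.6459 -0.1736  0.014 ]
 [ 0.5541 -0.1825  0.014 ]]
cen [ 0.59258017 -0.08358565  0.014     ] yaw 5.3454530487728364 stud [ 0.5936981  -0.09553347]
cen [ 0.59101154 -0.08335816  0.014     ] yaw 5.4340355784862036 stud [ 0.59214793 -0.09530423]
pill 0.08609918637220722 5.679801116849945 stud [ 0.5929303  -0.09434608]
pill 0.08658609363435663 5.358891834812112 stud [ 0.59186868 -0.09421563]
blk [ 0.58690956 -0.02843672  0.038     ]
stampB base [0.58569608 0.08137662 0.01      ] [0.63873308 0.08036013 0.01      ] knob [0.61248152 0.07872941 0.075     ]
stampA [ 0.69429716 -0.06796074  0.01      ] [ 0.70637735 -0.07476834  0.065     ]
```

```bash
python3 -m jog '[[[-1,0.03,0.08,0,0,0,12],[-1,0.06,0.14,0,0,0,21],[-1,0.08,0.18,0,0,0,28],[-1,0.1,0.22,0,0,0,35],[-1,0.12,0.26,0,0,0,42],[-1,0.14,0.3,0,0,0,49],[-1,0.15,0.34,0,0,0,56],[-1,0.165,0.38,0,0,0,63],[-1,0.18,0.41,0,0,0,68],[-1,0.188,0.427,0,0,0,70.5],[-1,0.188,0.427,0,0,0,70.5],[-1,0.188,0.427,0,0,0,70.5]]]' 60
python3 - <<'E'
from h import *
s=observe(); q=s['tcp_rot']; M=R.from_quat(q[[1,2,3,0]]).as_matrix(); print(s['tool_pos'],np.degrees(np.arctan2(M[1,0],M[0,0])),M[:,2],s['joints'],s['force'],s['moment'],s['finger_gap'])
E
```

```text
t: 1.1
tool_pos: [0.4642, -0.1551, 0.2155]
tcp_rot: [-0.001, 0.999, 0.052, 0.001]
force: [-0.6, 0.3, 0.4]
finger_gap: 0.0881
[ 0.46418567 -0.1551184   0.21551276] 5.929574729629783 [ 0.00179545  0.00307123 -0.99999367] [ 0.61238667  0.29722007 -0.45025892  1.93302641  0.15388918  0.94391815
  0.19235386] [-0.59581487  0.3152622   0.44692717] [-0.03367973 -0.11028243 -0.03482609] 0.08811516345743851
```

```bash
python3 -m jog '[[[-1,0,0,-0.03,0,0,0],[-1,0,0,-0.07,0,0,0],[-1,0,0,-0.1,0,0,0],[-1,0,0,-0.13,0,0,0],[-1,0,0,-0.135,0,0,0],[-1,0,0,-0.135,0,0,0],[-1,0,0,-0.135,0,0,0]]]'
cat >> h.py <<'E'
yaw=np.radians(5.4); O=np.array([.593,-.0953]); J=np.array([[np.cos(yaw),-np.sin(yaw)],[np.sin(yaw),np.cos(yaw)]])
def j2w(p): return O+J@np.array(p)
def w2j(p): return J.T@(np.array(p)-O)
FX=.05275
def st():
    s=observe(); p=s['tool_pos']; f=s['force']; tau=(p[0]-O[0])*f[1]-(p[1]-O[1])*f[0]
    print('t',round(s['t'],2),'tcp',p.round(4),'fingerP jig mm',((w2j(p[:2])+[FX,0])*1e3).round(1),'F',f.round(1),'Fjig',(J.T@f[:2]).round(1),'rxF',round(tau,3),'M',s['moment'].round(3),'gap',round(s['finger_gap'],4)); return s
E
python3 - <<'E'
from h import *
im=snapshot('scene'); cv2.imwrite('pics/s1.png',cv2.resize(cv2.convertScaleAbs(im[190:350,60:300,::-1],alpha=1.5),None,fx=3,fy=3))
s=st(); q=s['tcp_rot']; M=R.from_quat(q[[1,2,3,0]]).as_matrix(); print(np.degrees(np.arctan2(M[1,0],M[0,0])))
for a in range(200,85,-10):
    A=np.radians(a); n=np.array([np.sin(A),-np.cos(A)]); peg=92*np.array([np.cos(A),np.sin(A)])
    m=np.abs(n); r=np.linspace(9,25,1601); dd=np.linalg.norm(np.maximum(r[:,None]*m-9,0),axis=1); rho=r[np.argmax(dd>6)]
    P=(peg-rho*n)/1e3; w=j2w(P-[FX,0]); print(a,(P*1e3).round(1),w.round(4),(w-s['tool_pos'][:2]).round(3))
E
```

```text
t: 1.68
tool_pos: [0.4624, -0.1627, 0.0811]
tcp_rot: [0.0, 0.999, 0.047, 0.0]
force: [-0.3, -0.6, 0.7]
finger_gap: 0.088
t 1.73 tcp [ 0.463  -0.1629  0.0817] fingerP jig mm [-83. -55.] F [ 0.5 -1.   0.1] Fjig [ 0.4 -1. ] rxF 0.162 M [-0.    -0.107  0.112] gap 0.0884
5.403105898507727
200 [-81.  -46.5] [ 0.4642 -0.1542] [0.001 0.009]
190 [-88. -31.] [ 0.4558 -0.1394] [-0.007  0.023]
180 [-92. -15.] [ 0.4503 -0.1239] [-0.013  0.039]
170 [-93.2   1. ] [ 0.4476 -0.1081] [-0.015  0.055]
160 [-91.9  16.5] [ 0.4474 -0.0925] [-0.016  0.07 ]
150 [-88.3  31. ] [ 0.4496 -0.0777] [-0.013  0.085]
140 [-82.4  44.9] [ 0.4542 -0.0633] [-0.009  0.1  ]
130 [-73.4  58.5] [ 0.4619 -0.0489] [-0.001  0.114]
120 [-61.  71.] [ 0.4731 -0.0353] [0.01  0.128]
110 [-46.5  81. ] [ 0.4866 -0.024 ] [0.024 0.139]
100 [-31.  88.] [ 0.5014 -0.0156] [0.038 0.147]
90 [-15.  92.] [ 0.5169 -0.0101] [0.054 0.153]
```

View pics/s1.png

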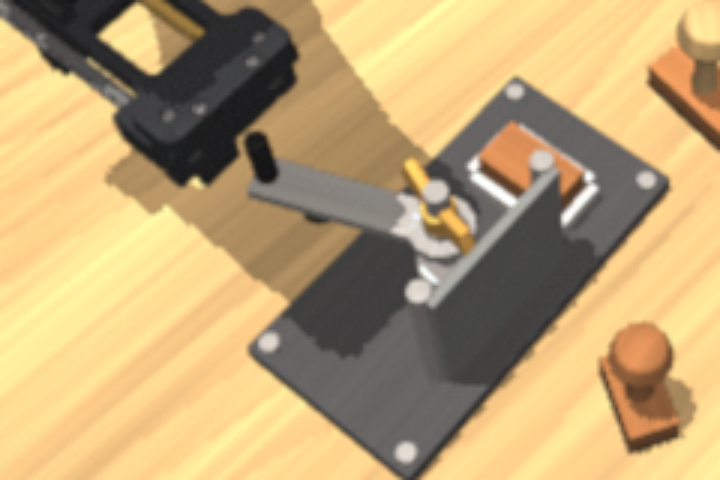

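```bash
python3 -m jog '[[[-1,0.001,0.008,-0.002,0,0,0],[-1,-0.003,0.016,-0.002,0,0,0],[-1,-0.007,0.023,-0.002,0,0,0],[-1,-0.01,0.031,-0.002,0,0,0],[-1,-0.013,0.039,-0.002,0,0,0],[-1,-0.014,0.047,-0.002,0,0,0],[-1,-0.015,0.055,-0.002,0,0,0],[-1,-0.016,0.063,-0.002,0,0,0],[-1,-0.016,0.07,-0.002,0,0,0],[-1,-0.015,0.078,-0.002,0,0,0],[-1,-0.013,0.085,-0.002,0,0,0],[-1,-0.011,0.092,-0.002,0,0,0]]]'
python3 -c "
from h import *
st()"
python3 -m jog '[[[-1,0.002,0.008,0,0,0,0],[-1,0.006,0.015,0,0,0,0],[-1,0.01,0.022,0,0,0,0],[-1,0.015,0.029,0,0,0,0],[-1,0.021,0.036,0,0,0,0],[-1,0.028,0.042,0,0,0,0],[-1,0.035,0.047,0,0,0,0],[-1,0.042,0.051,0,0,0,0],[-1,0.049,0.055,0,0,0,0],[-1,0.054,0.057,0,0,0,0],[-1,0.058,0.059,0,0,0,0],[-1,0.058,0.059,0,0,0,0]]]'
python3 -c "
from h import *
st()
im=snapshot('top'); cv2.imwrite('pics/t2.png',cv2.resize(cv2.convertScaleAbs(im[140:290,220:420,::-1],alpha=1.5),None,fx=4,fy=4))"
```

```text
t: 2.73
tool_pos: [0.4511, -0.0698, 0.0782]
tcp_rot: [0.0, 0.999, 0.047, 0.0]
force: [-0.5, -0.5, -0.3]
finger_gap: 0.0881
t 2.73 tcp [ 0.4511 -0.0698  0.0782] fingerP jig mm [-86.1  38.8] F [-0.5 -0.5 -0.3] Fjig [-0.6 -0.4] rxF 0.078 M [-0.019 -0.024  0.004] gap 0.0881
t: 3.73
tool_pos: [0.5098, -0.0111, 0.0782]
tcp_rot: [-0.0, 0.999, 0.047, 0.0]
force: [0.9, -0.6, 0.2]
finger_gap: 0.0881
t 3.73 tcp [ 0.5098 -0.0111  0.0782] fingerP jig mm [-22.2  91.6] F [ 0.9 -0.6  0.2] Fjig [ 0.8 -0.7] rxF -0.024 M [-0.076 -0.078 -0.016] gap 0.0881
```

View pics/t2.png

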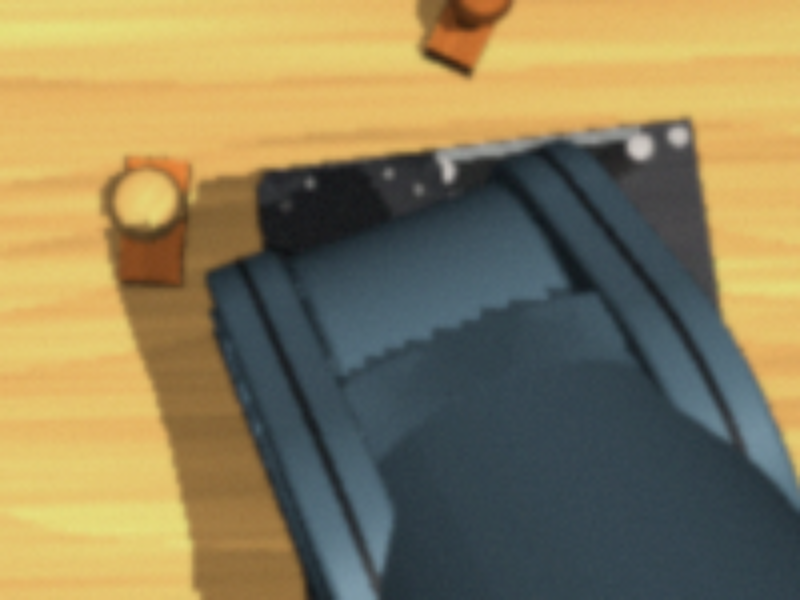

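```bash
for i in 1; do python3 -m jog '[[[-1,0.003,0,0,0,0,0],[-1,0.005,0.0005,0,0,0,0],[-1,0.007,0.0005,0,0,0,0],[-1,0.007,0.0005,0,0,0,0]]]' >/dev/null; python3 -c "
from h import *
st()"; python3 -m jog '[[[-1,0.001,0,0,0,0,0],[-1,0.002,0,0,0,0,0],[-1,0.002,0,0,0,0,0]]]'>/dev/null;  python3 -c "
from h import *
st()
im=snapshot('scene'); cv2.imwrite('pics/s3.png',cv2.resize(cv2.convertScaleAbs(im[190:350,100:340,::-1],alpha=1.5),None,fx=3,fy=3))"; done
```

```text
t 4.12 tcp [ 0.5162 -0.0111  0.0783] fingerP jig mm [-15.8  91. ] F [ 0.1  0.8 -0.6] Fjig [0.2 0.7] rxF -0.065 M [-0.028 -0.114  0.044] gap 0.0882
t 4.37 tcp [ 0.5179 -0.0111  0.0783] fingerP jig mm [-14.   90.9] F [-0.3  0.1 -0.2] Fjig [-0.3  0.1] rxF 0.022 M [-0.041 -0.056 -0.038] gap 0.088
```

View pics/s3.png

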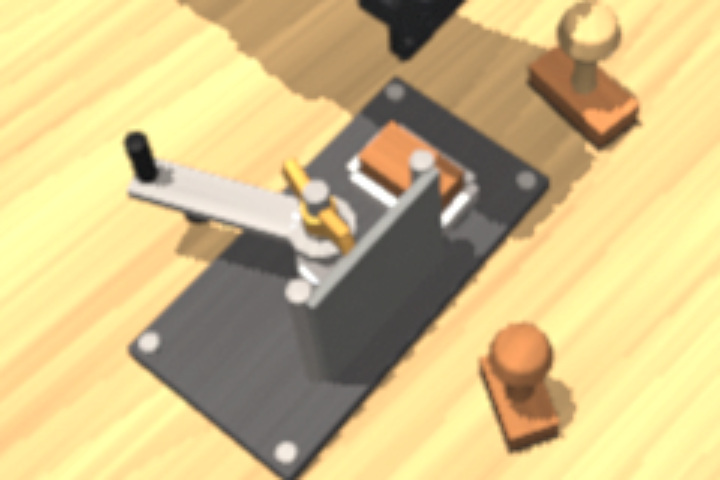

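```bash
python3 - <<'E'
from h import *
S=cam('scene')
for nm,tcp in (('s1',[.463,-.1629,.0817]),('s3',[.5179,-.0111,.0783])):
    o=np.array([60,190]) if nm=='s1' else np.array([100,190])
    for k in(-FX,-.044,0,.044,FX):
        w=np.array(tcp); w[:2]+=J@[k,0]; print(nm,k,((proj(S,w)-o)*3).round())
    w=np.array(tcp)+[0,0,.064]; print('body',((proj(S,w)-o)*3).round())
w=np.r_[j2w([-.0860,-.0308]),.103]; print(((proj(S,w)-[60,190])*3).round())
st()
im=snapshot('wrist'); cv2.imwrite('pics/w4.png',cv2.convertScaleAbs(im[:,:,::-1],alpha=1.4)); 
W=cam('wrist'); t=observe()['tool_pos']
for k in(-FX,0,FX): 
    w=np.array(t); w[:2]+=J@[k,0]; print('wrist',k,proj(W,w))
w=np.r_[j2w([-.0860,-.0308]),.103]; print('peg',proj(W,w),'cam',W[1])
E
```

```text
s1 -0.05275 [83. 82.]
s1 -0.044 [95. 91.]
s1 0 [155. 137.]
s1 0.044 [218. 186.]
s1 0.05275 [230. 196.]
body [121.  64.]
s3 -0.05275 [264. -27.]
s3 -0.044 [276. -19.]
s3 0 [338.  23.]
s3 0.044 [403.  66.]
s3 0.05275 [416.  75.]
body [328. -54.]
[254. 135.]
t 4.42 tcp [ 0.5178 -0.011   0.0782] fingerP jig mm [-14.2  91. ] F [ 0.4 -0.6  0.6] Fjig [ 0.3 -0.6] rxF 0.011 M [-0.023 -0.082  0.044] gap 0.0881
wrist -0.05275 [174.32167583 253.14648747]
wrist 0 [280.1592678  253.13315745]
wrist 0.05275 [385.94971916 253.11983336]
peg [244.30272964 484.13774414] cam [0.51134782 0.06378335 0.24776115]
```

View pics/w4.png

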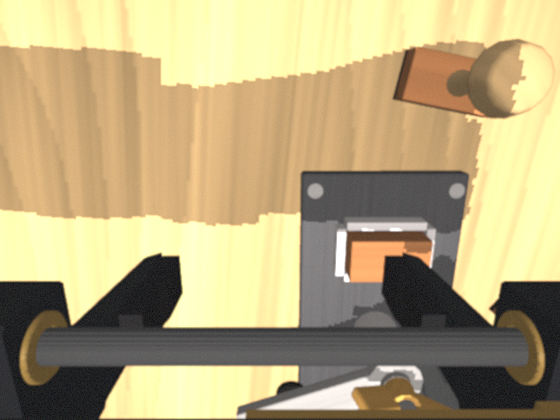

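The wrist and scene views show the peg still at its start. The open finger tips sit about 22 mm above the TCP because the linkage retracts them, so they passed over the peg. I'll use shut fingers, where the tip is the TCP, with the jaw axis turned along jig y.

```bash
python3 -m jog '[[[-1,0,0,0.03,0,0,0],[0,0,0,0.06,0,0,0],[1,0,0,0.09,0,0,7],[1,0,0,0.11,0,0,14],[1,0,-0.02,0.11,0,0,21],[1,0,-0.04,0.11,0,0,28],[1,0,-0.06,0.11,0,0,35],[1,0,-0.08,0.11,0,0,42],[1,0,-0.1,0.11,0,0,49],[1,0,-0.12,0.11,0,0,56],[1,0,-0.14,0.11,0,0,63],[1,0.001,-0.153,0.11,0,0,70]]]' 40
python3 -m jog '[[[1,0,0,0,0,0,7],[1,0,0,0,0,0,14],[1,0,0,0,0,0,20],[1,0,0,-0.03,0,0,20],[1,0,0,-0.06,0,0,20],[1,0,0,-0.09,0,0,20],[1,0,0,-0.11,0,0,20],[1,0,0,-0.11,0,0,20],[1,0,0,-0.11,0,0,20]]]'
cat >> h.py <<'E'
FX=0.
E
python3 - <<'E'
from h import *
im=snapshot('scene'); cv2.imwrite('pics/s5.png',cv2.resize(cv2.convertScaleAbs(im[190:350,80:320,::-1],alpha=1.5),None,fx=3,fy=3))
s=st(); q=s['tcp_rot']; M=R.from_quat(q[[1,2,3,0]]).as_matrix(); print(np.degrees(np.arctan2(M[1,0],M[0,0])),s['joints'])
print('tcp px',(proj(cam('scene'),s['tool_pos'])-[80,190])*3)
h=np.array([9,17.5])
for a in range(200,85,-10):
    A=np.radians(a); n=np.array([np.sin(A),-np.cos(A)]); peg=92*np.array([np.cos(A),np.sin(A)])
    m=np.abs(n); r=np.linspace(9,40,3101); dd=np.linalg.norm(np.maximum(r[:,None]*m-h,0),axis=1); rho=r[np.argmax(dd>6)]
    P=(peg-rho*n)/1e3; w=j2w(P); print(a,(P*1e3).round(1),w.round(4),(w-s['tool_pos'][:2]).round(3))
E
```

```text
t: 5.47
tool_pos: [0.5182, -0.1665, 0.1881]
tcp_rot: [0.0, 0.79, 0.613, -0.0]
force: [-0.1, -0.1, 0.7]
finger_gap: 0.0167
t: 6.22
tool_pos: [0.5182, -0.1637, 0.0779]
tcp_rot: [-0.001, 0.673, 0.74, -0.0]
force: [-0.2, 0.2, -0.3]
finger_gap: 0.0003
t 6.27 tcp [ 0.5193 -0.1639  0.079 ] fingerP jig mm [-79.8 -61.3] F [0.2 0.3 0.7] Fjig [0.3 0.3] rxF -0.008 M [ 0.092 -0.19   0.022] gap 0.0007
95.42719835102982 [ 0.70826235  0.64256173 -0.64231666  1.88703655  0.53083813  0.78770273
  1.44174688]
tcp px [166.59745793 211.04715629]
200 [-77.9 -55. ] [ 0.5206 -0.1574] [0.001 0.007]
190 [-86.5 -39.5] [ 0.5106 -0.1427] [-0.009  0.021]
180 [-92.  -23.5] [ 0.5036 -0.1274] [-0.016  0.037]
170 [-94.7  -7.5] [ 0.4994 -0.1117] [-0.02   0.052]
160 [-95.   8.] [ 0.4977 -0.0963] [-0.022  0.068]
150 [-92.5  23.8] [ 0.4987 -0.0803] [-0.021  0.084]
140 [-85.5  41.3] [ 0.504  -0.0623] [-0.015  0.102]
130 [-74.1  57.9] [ 0.5137 -0.0447] [-0.006  0.119]
120 [-61.  71.] [ 0.5256 -0.0303] [0.006 0.134]
110 [-46.5  81. ] [ 0.5391 -0.019 ] [0.02  0.145]
100 [-31.  88.] [ 0.5539 -0.0107] [0.035 0.153]
90 [-15.  92.] [ 0.5694 -0.0051] [0.05  0.159]
```

View pics/s5.png

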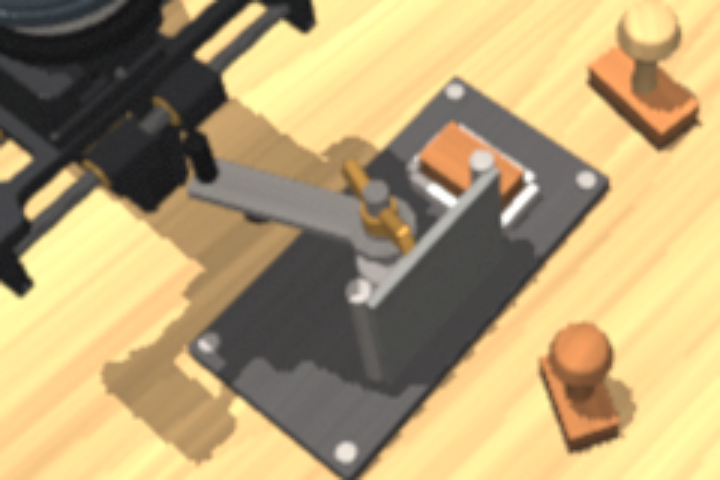

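Shut finger tip is at about (155,208), just south of the peg at (200,155). Now I push along the arc.

```bash
python3 -m jog '[[[1,-0.001,0.008,-0.001,0,0,0],[1,-0.006,0.015,-0.001,0,0,0],[1,-0.01,0.021,-0.001,0,0,0],[1,-0.013,0.029,-0.001,0,0,0],[1,-0.016,0.037,-0.001,0,0,0],[1,-0.018,0.045,-0.001,0,0,0],[1,-0.02,0.052,-0.001,0,0,0],[1,-0.021,0.06,-0.001,0,0,0],[1,-0.022,0.068,-0.001,0,0,0]]]'
python3 -c "
from h import *
st()
im=snapshot('scene'); cv2.imwrite('pics/s6.png',cv2.resize(cv2.convertScaleAbs(im[190:350,80:320,::-1],alpha=1.5),None,fx=3,fy=3))
t=observe()['tool_pos']; print(j2w([-.015,.092])-t[:2])"
python3 -m jog '[[[1,0.0005,0.008,0,0,0,0],[1,0.001,0.016,0,0,0,0],[1,0.004,0.026,0,0,0,0],[1,0.007,0.034,0,0,0,0],[1,0.011,0.042,0,0,0,0],[1,0.016,0.051,0,0,0,0],[1,0.022,0.059,0,0,0,0],[1,0.028,0.066,0,0,0,0],[1,0.035,0.072,0,0,0,0],[1,0.042,0.077,0,0,0,0],[1,0.049,0.081,0,0,0,0],[1,0.056,0.085,0,0,0,0]]]'
python3 -c "
from h import *
st();t=observe()['tool_pos']; print(j2w([-.015,.092])-t[:2])"
```

```text
t: 7.02
tool_pos: [0.4967, -0.0952, 0.0772]
tcp_rot: [0.0, 0.673, 0.74, 0.0]
force: [-0.2, -0.4, 0.2]
finger_gap: 0.0005
t 7.02 tcp [ 0.4967 -0.0952  0.0772] fingerP jig mm [-95.9   9.2] F [-0.2 -0.4  0.2] Fjig [-0.2 -0.4] rxF 0.039 M [ 0.056 -0.134  0.02 ] gap 0.0005
[0.07273092 0.08806787]
t: 8.07
tool_pos: [0.5536, -0.0108, 0.0771]
tcp_rot: [0.0, 0.673, 0.74, -0.0]
force: [-0.8, 0.5, 0.8]
finger_gap: 0.0003
t 8.07 tcp [ 0.5536 -0.0108  0.0771] fingerP jig mm [-31.3  87.8] F [-0.8  0.5  0.8] Fjig [-0.7  0.6] rxF 0.044 M [ 0.065 -0.115  0.021] gap 0.0003
[0.01579551 0.0056709 ]
```

```bash
python3 -m jog '[[[1,0.005,0.002,0,0,0,0],[1,0.01,0.004,0,0,0,0],[1,0.014,0.005,0,0,0,0],[1,0.014,0.005,0,0,0,0],[1,0.014,0.005,0,0,0,0]]]' >/dev/null
python3 -c "
from h import *
st()"
python3 -m jog '[[[1,0.001,0,0,0,0,0],[1,0.002,0,0,0,0,0],[1,0.002,0,0,0,0,0],[1,0.002,0,0,0,0,0]]]'>/dev/null
python3 -c "
from h import *
st()
im=snapshot('scene'); cv2.imwrite('pics/s7.png',cv2.resize(cv2.convertScaleAbs(im[190:350,80:320,::-1],alpha=1.5),None,fx=3,fy=3))
S=cam('scene')
for a in (200,90): 
  u,v=proj(S,np.r_[j2w(.06*np.array([np.cos(np.radians(a)),np.sin(np.radians(a))])),.068]); print(a,(u,v),im[int(v)-1:int(v)+2,int(u)-1:int(u)+2].mean((0,1)))
"
```

```text
t 8.48 tcp [ 0.5668 -0.0062  0.0771] fingerP jig mm [-17.7  91.2] F [-0.3  0.1 -0.1] Fjig [-0.3  0.1] rxF 0.026 M [ 0.113 -0.159 -0.016] gap 0.0003
t 8.82 tcp [ 0.5687 -0.0062  0.0773] fingerP jig mm [-15.8  91. ] F [-0.7 -0.3 -0.4] Fjig [-0.7 -0.2] rxF 0.066 M [ 0.072 -0.155 -0.066] gap 0.0004
200 (np.float64(168.56601224216172), np.float64(253.36920039302962)) [159.77777778 153.33333333 146.88888889]
90 (np.float64(233.13386233685696), np.float64(236.82851093953826)) [103.11111111  68.33333333  42.66666667]
```

View pics/s7.png

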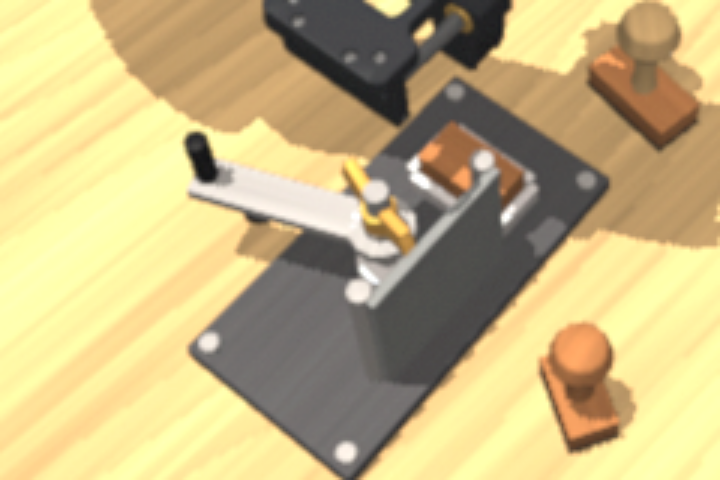

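```bash
python3 - <<'E'
from h import *
S=cam('scene')
def sh(z,xy,o):
    for d in ([0,0],[.009,.0175],[.009,-.0175],[-.009,-.0175],[-.009,.0175]):
        w=np.r_[np.array(xy)+J@d,z]; print(z,d,((proj(S,w)-o)*3).round())
for z in (.0772,.105): sh(z,[.5687,-.0062],[80,190])
print(); sh(.079,[.5193,-.1639],[80,190])
im=snapshot('wrist'); st(); W=cam('wrist'); t=observe()['tool_pos']; print(proj(W,t),proj(W,t+[0,0,.02]))
a=cv2.imread('pics/s6.png'); a=cv2.resize(a,(540,360)); b=cv2.resize(im[:,:,::-1],(480,360))
b=cv2.convertScaleAbs(b,alpha=1.4)
c=cv2.imread('pics/s7.png')[0:200,200:520]; c=cv2.resize(c,(396,248))
out=np.zeros((600,800,3),np.uint8); out[:360,:480]=b; out[360:600,:360]=cv2.resize(a,(360,240)); out[352:600,404:800]=c
cv2.imwrite('pics/comb8.png',out)
E
```

```text
0.0772 [0, 0] [474.  74.]
0.0772 [0.009, 0.0175] [509.  61.]
0.0772 [0.009, -0.0175] [465. 106.]
0.0772 [-0.009, -0.0175] [438.  87.]
0.0772 [-0.009, 0.0175] [482.  43.]
0.105 [0, 0] [472.  43.]
0.105 [0.009, 0.0175] [508.  29.]
0.105 [0.009, -0.0175] [463.  75.]
0.105 [-0.009, -0.0175] [435.  56.]
0.105 [-0.009, 0.0175] [480.  11.]

0.079 [0, 0] [167. 211.]
0.079 [0.009, 0.0175] [206. 196.]
0.079 [0.009, -0.0175] [153. 247.]
0.079 [-0.009, -0.0175] [126. 226.]
0.079 [-0.009, 0.0175] [180. 176.]
t 8.92 tcp [ 0.5687 -0.0061  0.0772] fingerP jig mm [-15.8  91.1] F [-0.1 -0.6  0.1] Fjig [-0.1 -0.6] rxF 0.023 M [ 0.065 -0.141  0.039] gap 0.0005
[281.00487283 250.79596851] [280.94276592 268.88024991]
```

View pics/comb8.png

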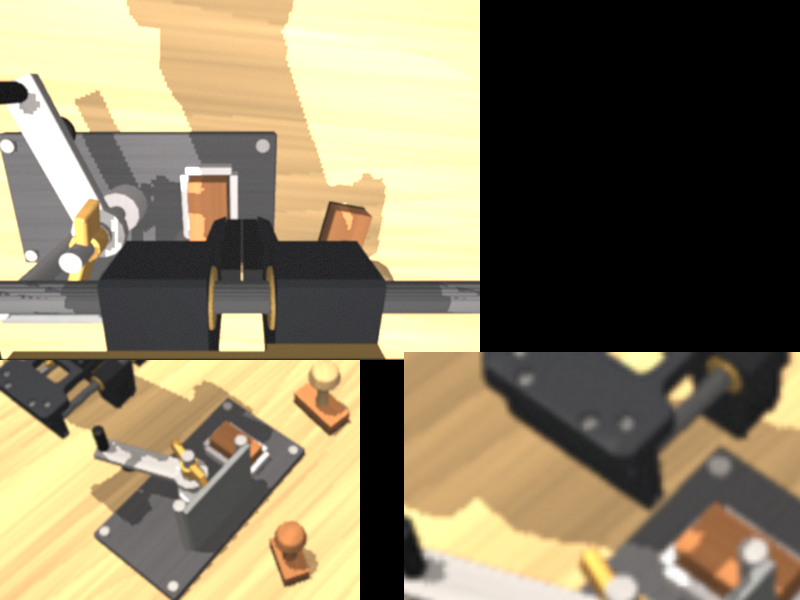

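The wrist view shows the tip front face at row 254 where a tip at TCP height would give about 233. So the finger ends sit about 22 mm above the stated TCP even when shut, and they skimmed over the peg again. I'll go back and work about 22 mm lower, at TCP z 0.055; the body is then at 0.119, still clear of the 0.102 tops.

```bash
python3 -m jog '[[[1,-0.005,0,0.03,0,0,0],[1,-0.01,0,0.07,0,0,0],[1,-0.02,-0.03,0.08,0,0,0],[1,-0.03,-0.07,0.08,0,0,0],[1,-0.04,-0.11,0.08,0,0,0],[1,-0.05,-0.145,0.08,0,0,0],[1,-0.05,-0.162,0.08,0,0,0],[1,-0.05,-0.162,0.06,0,0,0],[1,-0.05,-0.162,0.02,0,0,0],[1,-0.05,-0.162,-0.01,0,0,0],[1,-0.05,-0.162,-0.022,0,0,0],[1,-0.05,-0.162,-0.022,0,0,0]]]'
python3 -m jog '[[[1,-0.001,0.01,0,0,0,0],[1,-0.006,0.018,0,0,0,0],[1,-0.01,0.025,0,0,0,0],[1,-0.013,0.033,0,0,0,0],[1,-0.016,0.041,0,0,0,0]]]'
python3 -c "
from h import *
st();im=snapshot('scene');
S=cam('scene')
for a in (200,190,180,170,160,150,90): 
  u,v=proj(S,np.r_[j2w(.05*np.array([np.cos(np.radians(a)),np.sin(np.radians(a))])),.068]); print(a,(int(u),int(v)),im[int(v)-1:int(v)+2,int(u)-1:int(u)+2].mean((0,1)))
"
```

```text
t: 9.92
tool_pos: [0.5167, -0.1674, 0.0529]
tcp_rot: [-0.002, 0.673, 0.74, -0.001]
force: [0.7, 0.4, 0.5]
finger_gap: 0.0006
t: 10.33
tool_pos: [0.5033, -0.1263, 0.0564]
tcp_rot: [0.001, 0.673, 0.74, 0.0]
force: [1.4, -0.7, 0.1]
finger_gap: 0.0005
t 10.33 tcp [ 0.5033 -0.1263  0.0564] fingerP jig mm [-92.2 -22.4] F [ 1.4 -0.7  0.1] Fjig [ 1.4 -0.8] rxF 0.108 M [-0.215 -0.345 -0.038] gap 0.0005
200 (174, 255) [113.11111111  91.77777778  62.77777778]
190 (177, 250) [102.11111111  98.55555556  94.55555556]
180 (181, 246) [98.77777778 94.77777778 91.44444444]
170 (185, 242) [104.          94.88888889  83.44444444]
160 (190, 239) [116.55555556  94.44444444  64.33333333]
150 (196, 237) [114.77777778  93.33333333  63.77777778]
90 (228, 241) [103.55555556  68.44444444  43.        ]
```

The bar now follows (grey at 170–190°). I'll continue round the arc.

```bash
python3 -m jog '[[[1,-0.002,0.008,0,0,0,0],[1,-0.004,0.015,0,0,0,0],[1,-0.005,0.023,0,0,0,0],[1,-0.006,0.03,0,0,0,0],[1,-0.005,0.038,0,0,0,0],[1,-0.005,0.046,0,0,0,0],[1,-0.002,0.055,0,0,0,0],[1,0.001,0.064,0,0,0,0],[1,0.006,0.073,0,0,0,0],[1,0.01,0.082,0,0,0,0],[1,0.016,0.089,0,0,0,0],[1,0.022,0.096,0,0,0,0]]]' >/dev/null
python3 -c "
from h import *
st()"
python3 -m jog '[[[1,0.007,0.006,0,0,0,0],[1,0.014,0.011,0,0,0,0],[1,0.021,0.015,0,0,0,0],[1,0.028,0.019,0,0,0,0],[1,0.034,0.022,0,0,0,0],[1,0.039,0.024,0,0,0,0],[1,0.041,0.025,0,0,0,0],[1,0.041,0.025,0,0,0,0]]]'>/dev/null
python3 -c "
from h import *
st();im=snapshot('scene');
S=cam('scene')
for a in (130,120,110,105,100,95,90,85,80): 
  u,v=proj(S,np.r_[j2w(.05*np.array([np.cos(np.radians(a)),np.sin(np.radians(a))])),.068]); print(a,(int(u),int(v)),im[int(v)-1:int(v)+2,int(u)-1:int(u)+2].mean((0,1)).round())
"
```

```text
t 11.38 tcp [ 0.5251 -0.03    0.0551] fingerP jig mm [-61.4  71.4] F [-0.8 -1.5  1. ] Fjig [-0.9 -1.4] rxF 0.155 M [-0.125  0.077  0.043] gap 0.0003
t 12.05 tcp [ 0.5666 -0.0057  0.0553] fingerP jig mm [-17.9  91.7] F [-1.1 -0.5 -0.1] Fjig [-1.1 -0.4] rxF 0.11 M [ 0.087 -0.118 -0.011] gap 0.0004
130 (207, 235) [48. 41. 33.]
120 (213, 235) [24. 24. 24.]
110 (218, 236) [48. 47. 47.]
105 (221, 237) [66. 64. 62.]
100 (224, 238) [160. 154. 148.]
95 (226, 239) [162. 155. 149.]
90 (228, 241) [159. 153. 147.]
85 (230, 242) [161. 155. 148.]
80 (232, 244) [160. 154. 147.]
```

Bar centre is at about 91°. I'll nudge on to the stop, watching the force.

```bash
for k in 1; do python3 -m jog '[[[1,0.001,0,0,0,0,0],[1,0.002,0,0,0,0,0],[1,0.002,0,0,0,0,0]]]'>/dev/null; python3 -c "
from h import *
st()"; python3 -m jog '[[[1,0.001,0,0,0,0,0],[1,0.002,0,0,0,0,0],[1,0.002,0,0,0,0,0]]]'>/dev/null; python3 -c "
from h import *
st()
im=snapshot('scene'); S=cam('scene')
for r in (.035,.05):
 for x in range(-20,21,2):
  u,v=proj(S,np.r_[j2w([x/1e3,r]),.068]); print(x,im[int(round(v)),int(round(u))].mean().round(),end='; ')
 print()
"; done
```

```text
t 12.35 tcp [ 0.5676 -0.0059  0.0553] fingerP jig mm [-16.9  91.4] F [-1.5  0.2  1. ] Fjig [-1.5  0.4] rxF 0.132 M [0.18  0.087 0.049] gap 0.0007
t 12.6 tcp [ 0.5698 -0.0059  0.0552] fingerP jig mm [-14.7  91.2] F [-1.   0.6 -0. ] Fjig [-0.9  0.7] rxF 0.074 M [0.231 0.12  0.016] gap 0.0003
-20 45.0; -18 45.0; -16 45.0; -14 54.0; -12 123.0; -10 120.0; -8 103.0; -6 101.0; -4 99.0; -2 98.0; 0 98.0; 2 98.0; 4 99.0; 6 100.0; 8 100.0; 10 98.0; 12 86.0; 14 59.0; 16 50.0; 18 61.0; 20 95.0; 
-20 49.0; -18 49.0; -16 47.0; -14 49.0; -12 74.0; -10 125.0; -8 152.0; -6 158.0; -4 154.0; -2 153.0; 0 154.0; 2 154.0; 4 155.0; 6 157.0; 8 158.0; 10 137.0; 12 67.0; 14 68.0; 16 65.0; 18 63.0; 20 75.0;
```

```bash
for k in 1; do python3 -m jog '[[[1,0.001,0,0,0,0,0],[1,0.0015,0,0,0,0,0],[1,0.0015,0,0,0,0,0]]]'>/dev/null; python3 -c "
from h import *
st()"; python3 -m jog '[[[1,0.001,0,0,0,0,0],[1,0.0015,0,0,0,0,0],[1,0.0015,0,0,0,0,0]]]'>/dev/null; python3 -c "
from h import *
st()"; done
```

```text
t 12.9 tcp [ 0.5705 -0.0059  0.055 ] fingerP jig mm [-14.   91.1] F [-3.5  0.9  1.5] Fjig [-3.4  1.3] rxF 0.295 M [0.281 0.76  0.014] gap 0.0005
t 13.15 tcp [ 0.5707 -0.0059  0.0549] fingerP jig mm [-13.8  91.2] F [-8.3  0.7  5.5] Fjig [-8.2  1.5] rxF 0.73 M [0.297 1.566 0.066] gap 0.0001
```

The bar is hard against its stop (8 N). I'll back off, raise, turn the tool and measure the nut's present angle.

```bash
python3 -m jog '[[[1,-0.005,0,0,0,0,0],[1,-0.03,0,0,0,0,0],[1,-0.05,-0.02,0.03,0,0,-7],[1,-0.06,-0.04,0.07,0,0,-14],[1,-0.06,-0.06,0.09,0,0,-21],[1,-0.06,-0.08,0.09,0,0,-28],[1,-0.06,-0.08,0.09,0,0,-35],[1,-0.06,-0.08,0.09,0,0,-42],[1,-0.06,-0.08,0.09,0,0,-49],[1,-0.06,-0.08,0.09,0,0,-56],[1,-0.06,-0.08,0.09,0,0,-63],[1,-0.06,-0.08,0.09,0,0,-70]]]'
python3 -m jog '[[[1,0,0,0,0,0,-7],[1,0,0,0,0,0,-14],[1,0,0,0,0,0,-20],[1,0,0,0,0,0,-20],[1,0,0,0,0,0,-20]]]' >/dev/null
cat >> h.py <<'E'
def brass(im):
    g=cv2.cvtColor(im,cv2.COLOR_RGB2HSV); return ((g[...,0]>14)&(g[...,0]<26)&(g[...,1]>170)&(g[...,2]>90)).astype(np.uint8)
def tgt(a,back=0.,h=8.):  # tool TCP (world xy), yaw(world deg) for wing angle a (jig deg)
    A=np.radians(a); u=np.array([np.cos(A),np.sin(A)]); b=np.array([-u[1],u[0]])
    return j2w((35.2*u+(5.8+h+back)*b)/1e3),a+8+5.4
def status():
    s=st(); q=s['tcp_rot']; M=R.from_quat(q[[1,2,3,0]]).as_matrix(); print('yaw jig',round(np.degrees(np.arctan2(M[1,0],M[0,0]))-5.4,1)); return s
E
python3 - <<'E'
from h import *
s=status(); print(s['joints'].round(2))
for n in('scene','top'):
    im=snapshot(n); c=cam(n); m=brass(im)
    P=np.array([proj(c,np.r_[j2w([x,y]),.085]) for x in(-.035,.035) for y in(-.035,.035)]); lo=P.min(0).astype(int);hi=P.max(0).astype(int)
    mm=np.zeros_like(m); mm[lo[1]:hi[1],lo[0]:hi[0]]=m[lo[1]:hi[1],lo[0]:hi[0]]
    ys,xs=np.nonzero(mm); print(n,len(xs))
    if len(xs)>15:
        w=np.array([w2j(onz(c,p,.088)[:2]) for p in zip(xs,ys)])*1e3; vx,vy,_,_=cv2.fitLine(w.astype(np.float32),cv2.DIST_L2,0,.01,.01).ravel(); print(np.degrees(np.arctan2(vy,vx))%180,w.min(0),w.max(0),w.mean(0))
# first pictures
t=cv2.imread('pics/top0.png')[:,:,::-1].copy(); c=cam('top'); m=brass(t); ys,xs=np.nonzero(m); k=(xs>345)&(xs<370)&(ys>175)&(ys<222); w=np.array([w2j(onz(c,p,.088)[:2]) for p in zip(xs[k],ys[k])])*1e3; print(k.sum(),w.mean(0)); vx,vy,_,_=cv2.fitLine(w.astype(np.float32),cv2.DIST_L2,0,.01,.01).ravel(); print('initial top',np.degrees(np.arctan2(vy,vx))%180)
E
```

```text
t: 14.15
tool_pos: [0.5138, -0.0865, 0.1457]
tcp_rot: [0.001, 0.976, 0.217, 0.001]
force: [-0.3, 0.2, 0.6]
finger_gap: 0.0006
t 14.57 tcp [ 0.5135 -0.0862  0.1455] fingerP jig mm [-78.3  16.5] F [-0.4  0.6  0.2] Fjig [-0.4  0.6] rxF -0.041 M [-0.03  -0.069 -0.006] gap 0.0006
yaw jig 0.2
[ 0.35  0.43 -0.34  1.93  0.19  0.81  0.01]
scene 0
top 0
54 [ 3.28632903 -0.25547075]
initial top 163.76613
```

```bash
python3 - <<'E'
from h import *
for n in('scene','top','wrist'):
    im=snapshot(n); c=cam(n); g=cv2.cvtColor(im,cv2.COLOR_RGB2HSV); m=(g[...,0]>12)&(g[...,0]<28)&(g[...,1]>150)&(g[...,2]>40)
    P=np.array([proj(c,np.r_[j2w([x,y]),.085]) for x in(-.035,.03) for y in(-.035,.035)]); lo=np.maximum(P.min(0),0).astype(int);hi=P.max(0).astype(int)
    print(n,lo,hi); mm=np.zeros_like(m); mm[lo[1]:hi[1],lo[0]:hi[0]]=m[lo[1]:hi[1],lo[0]:hi[0]]
    ys,xs=np.nonzero(mm); print(n,len(xs))
    if len(xs)>15:
        w=np.array([w2j(onz(c,p,.088)[:2]) for p in zip(xs,ys)])*1e3; vx,vy,_,_=cv2.fitLine(w.astype(np.float32),cv2.DIST_L2,0,.01,.01).ravel(); print(np.degrees(np.arctan2(vy,vx))%180,w.min(0),w.max(0),w.mean(0))
    sub=im[lo[1]:hi[1],lo[0]:hi[0]]
    if n=='scene': cv2.imwrite('pics/n9.png',cv2.resize(sub[:,:,::-1],None,fx=6,fy=6)); print(sub.reshape(-1,3).mean(0))
E
```

```text
scene [170 229] [237 288]
scene 142
164.5079 [-26.97160936 -11.66788054] [26.71736997 34.64823346] [ 4.22207756 -0.97186995]
[102.80040476  91.48874273  75.82595497]
top [333 178] [378 219]
top 2
wrist [343 188] [450 286]
wrist 115
167.51419 [-26.48586546  -6.34165688] [27.87037657 12.62309987] [-4.75289049  4.54565488]
```

```bash
python3 - <<'E'
from h import *
s=observe()['tool_pos']
p,y=tgt(164,6); print('pre',(np.r_[p,.060]-s).round(4)); p0=p
for a in range(164,85,-6): q,y=tgt(a); print(a,(q-p0).round(4),a-164)
E
```

```text
pre [ 0.0419 -0.0221 -0.0852]
164 [0.0011 0.0059] 0
158 [0.0006 0.0098] -6
152 [0.0004 0.0138] -12
146 [0.0007 0.0177] -18
140 [0.0014 0.0216] -24
134 [0.0025 0.0254] -30
128 [0.004  0.0291] -36
122 [0.0059 0.0326] -42
116 [0.0081 0.0358] -48
110 [0.0107 0.0389] -54
104 [0.0135 0.0416] -60
98 [0.0167 0.044 ] -66
92 [0.02   0.0461] -72
86 [0.0236 0.0478] -78
```

```bash
python3 -m jog '[[[1,0.02,-0.022,0,0,0,-7],[1,0.042,-0.022,0,0,0,-8],[1,0.042,-0.022,-0.03,0,0,-8],[1,0.042,-0.022,-0.06,0,0,-8],[1,0.042,-0.022,-0.08,0,0,-8],[1,0.042,-0.022,-0.085,0,0,-8],[1,0.042,-0.022,-0.085,0,0,-8],[1,0.042,-0.022,-0.085,0,0,-8]]]' >/dev/null; python3 -c "
from h import *
status()"
python3 -m jog '[[[1,0.001,0.006,0,0,0,0],[1,0.0006,0.01,0,0,0,-6],[1,0.0004,0.014,-0.001,0,0,-12],[1,0.0007,0.018,-0.001,0,0,-18],[1,0.0014,0.0215,-0.001,0,0,-24],[1,0.0025,0.0255,-0.0015,0,0,-30],[1,0.0025,0.0255,-0.0015,0,0,-30]]]' >/dev/null; python3 -c "
from h import *
status()
im=snapshot('wrist'); cv2.imwrite('pics/w10.png',im[:,:,::-1])
im=snapshot('scene'); c=cam('scene'); g=cv2.cvtColor(im,cv2.COLOR_RGB2HSV); m=(g[...,0]>12)&(g[...,0]<28)&(g[...,1]>150)&(g[...,2]>40)
m[:229]=0;m[288:]=0;m[:,:170]=0;m[:,237:]=0
ys,xs=np.nonzero(m); w=np.array([w2j(onz(c,p,.086)[:2]) for p in zip(xs,ys)])*1e3; vx,vy,_,_=cv2.fitLine(w.astype(np.float32),cv2.DIST_L2,0,.01,.01).ravel(); print(len(xs),np.degrees(np.arctan2(vy,vx))%180,w.min(0),w.max(0),w.mean(0))
"
```

```text
t 15.48 tcp [ 0.5554 -0.1081  0.061 ] fingerP jig mm [-38.6  -9.2] F [ 0.3  0.2 -0.8] Fjig [0.3 0.2] rxF -0.006 M [ 0.015 -0.085  0.056] gap 0.0005
yaw jig -8.0
t 16.07 tcp [ 0.5577 -0.0826  0.0599] fingerP jig mm [-33.9  15.9] F [-1.2 -2.8 -1.3] Fjig [-1.5 -2.7] rxF 0.114 M [-0.632  0.225 -0.055] gap 0.0008
yaw jig -38.2
51 160.54742 [-70.77901162 -22.39721051] [25.17142044 36.74322268] [ 3.96479549 -8.86967574]
```

Contact force of 3 N matches the light drag. I'll continue the stroke.

```bash
python3 -m jog '[[[1,0.0015,0.0036,0,0,0,-6],[1,0.0034,0.007,-0.0005,0,0,-12],[1,0.0056,0.0103,-0.001,0,0,-18],[1,0.0082,0.0134,-0.001,0,0,-24],[1,0.011,0.0161,-0.0015,0,0,-30],[1,0.0142,0.0185,-0.002,0,0,-36],[1,0.0175,0.0206,-0.002,0,0,-42],[1,0.021,0.0223,-0.0025,0,0,-48],[1,0.021,0.0223,-0.0025,0,0,-48]]]' >/dev/null; python3 -c "
from h import *
status()"
python3 -m jog '[[[1,-0.01,-0.002,0,0,0,0],[1,-0.03,-0.005,0,0,0,7],[1,-0.05,-0.03,0.02,0,0,14],[1,-0.05,-0.07,0.05,0,0,21],[1,-0.05,-0.09,0.06,0,0,28],[1,-0.05,-0.11,0.06,0,0,35]]]' >/dev/null
cat >> h.py <<'E'
def nutang(z,names=('scene','top')):
  for n in names:
    im=snapshot(n); c=cam(n); g=cv2.cvtColor(im,cv2.COLOR_RGB2HSV); m=(g[...,0]>12)&(g[...,0]<28)&(g[...,1]>150)&(g[...,2]>40)
    ys,xs=np.nonzero(m); w=np.array([w2j(onz(c,p,z)[:2]) for p in zip(xs,ys)])*1e3
    k=(np.hypot(*w.T)<31)&(w[:,0]<27); w=w[k]; 
    if len(w)<15: print(n,len(w)); continue
    vx,vy,_,_=cv2.fitLine(w.astype(np.float32),cv2.DIST_L2,0,.01,.01).ravel(); print(n,len(w),'ang',np.degrees(np.arctan2(vy,vx))%180,w.min(0),w.max(0),w.mean(0))
E
python3 -c "
from h import *
status(); nutang(.084)"
```

```text
t 16.92 tcp [ 0.5782 -0.0595  0.0565] fingerP jig mm [-11.3  37.1] F [-2.4 -0.8  1.3] Fjig [-2.4 -0.5] rxF 0.096 M [-0.083  0.522 -0.046] gap 0.0007
yaw jig -86.0
t 17.42 tcp [ 0.531  -0.1736  0.1205] fingerP jig mm [-69.1 -72.1] F [ 0.6 -0.6 -0. ] Fjig [ 0.5 -0.7] rxF 0.082 M [-0.037 -0.035  0.001] gap 0.0003
yaw jig -50.4
scene 219 ang 85.18556 [ -7.80759287 -30.03869181] [13.25368463 26.19518032] [ 2.11291618 -2.79274302]
top 123 ang 84.851425 [ -7.92956747 -26.45278845] [ 6.73470594 29.54469549] [-0.45334782  0.6734797 ]
```

Nut is now at 85° in both views. Wing B at 265° would start too close to the south pillar, so I'll push wing A on to about 68° first.

```bash
python3 - <<'E'
from h import *
s=observe()['tool_pos']; p0=s[:2]
p,y=tgt(85,8); print('pre',(np.r_[p,.057]-s).round(4)); p0=p
for a in (85,80,75,70,67): q,y=tgt(a); print(a,(q-p0).round(4))
q=tgt(67)[0]; r=tgt(248,6)[0]; print('to B pre',(r-q).round(4)); print('B pre jig',w2j(r)*1e3)
for a in range(248,66,-6): print(a,(tgt(a)[0]-r).round(4),a-248)
E
```

```text
pre [ 0.0418  0.1148 -0.061 ]
85 [0.008  0.0001]
80 [0.0111 0.0011]
75 [0.0143 0.002 ]
70 [0.0176 0.0025]
67 [0.0195 0.0027]
to B pre [ 0.0114 -0.0771]
B pre jig [  5.17208823 -40.05408223]
248 [-0.0057  0.0017] 0
242 [-0.0097  0.0016] -6
236 [-0.0137  0.0019] -12
230 [-0.0175  0.0026] -18
224 [-0.0213  0.0037] -24
218 [-0.025   0.0052] -30
212 [-0.0285  0.007 ] -36
206 [-0.0318  0.0093] -42
200 [-0.0348  0.0118] -48
194 [-0.0375  0.0147] -54
188 [-0.04    0.0178] -60
182 [-0.042   0.0212] -66
176 [-0.0438  0.0247] -72
170 [-0.0451  0.0285] -78
164 [-0.0461  0.0323] -84
158 [-0.0466  0.0362] -90
152 [-0.0467  0.0402] -96
146 [-0.0464  0.0441] -102
140 [-0.0457  0.048 ] -108
134 [-0.0446  0.0518] -114
128 [-0.0431  0.0555] -120
122 [-0.0413  0.059 ] -126
116 [-0.039   0.0622] -132
110 [-0.0365  0.0653] -138
104 [-0.0336  0.068 ] -144
98 [-0.0305  0.0704] -150
92 [-0.0271  0.0725] -156
86 [-0.0236  0.0742] -162
80 [-0.0199  0.0756] -168
74 [-0.016   0.0765] -174
68 [-0.0121  0.0771] -180
```

```bash
python3 -m jog '[[[1,0.012,0.04,0,0,0,-7],[1,0.025,0.08,0,0,0,-14],[1,0.035,0.11,0,0,0,-21],[1,0.042,0.115,0,0,0,-28],[1,0.042,0.115,-0.03,0,0,-35],[1,0.042,0.115,-0.061,0,0,-36.5],[1,0.042,0.115,-0.061,0,0,-36.5],[1,0.05,0.115,-0.061,0,0,-36.5],[1,0.053,0.116,-0.061,0,0,-41],[1,0.056,0.117,-0.061,0,0,-46],[1,0.0595,0.1175,-0.062,0,0,-51],[1,0.0615,0.1175,-0.062,0,0,-54]]]' >/dev/null; python3 -c "
from h import *
status()"
python3 -m jog '[[[1,0,0,0,0,0,0],[1,-0.02,0,0.0,0,0,0],[1,-0.03,0,0.02,0,0,7],[1,-0.03,-0.02,0.05,0,0,14],[1,-0.03,-0.04,0.065,0,0,21],[1,-0.03,-0.06,0.065,0,0,28],[1,-0.03,-0.077,0.065,0,0,35],[1,-0.03,-0.077,0.065,0,0,42],[1,-0.03,-0.077,0.065,0,0,49],[1,-0.03,-0.077,0.065,0,0,56],[1,-0.03,-0.077,0.065,0,0,63],[1,-0.03,-0.077,0.065,0,0,70]]]' >/dev/null
python3 -m jog '[[[1,0,0,0,0,0,7],[1,0,0,0,0,0,14],[1,0,0,0,0,0,21],[1,0,0,0,0,0,28],[1,0,0,0,0,0,35],[1,0,0,0,0,0,42],[1,0,0,0,0,0,49],[1,0,0,0,0,0,56],[1,0,0,0,0,0,63],[1,0,0,0,0,0,70],[1,0,0,0,0,0,77],[1,0,0,0,0,0,84]]]' >/dev/null
python3 -c "
from h import *
s=status(); print(s['joints'].round(2)); nutang(.083); r=tgt(248,6)[0]; print(np.r_[r,.055]-s['tool_pos'])"
```

```text
t 18.52 tcp [ 0.5924 -0.052   0.0565] fingerP jig mm [ 3.4 43.1] F [-0.3 -0.1 -0.1] Fjig [-0.3 -0. ] rxF 0.014 M [ 0.123  0.065 -0.016] gap 0.0006
yaw jig -105.1
t 20.52 tcp [ 0.5609 -0.1305  0.1211] fingerP jig mm [-35.3 -32.1] F [0.  0.2 0. ] Fjig [0.1 0.2] rxF -0.004 M [ 0.011 -0.097  0.019] gap 0.0003
yaw jig 49.5
[ 0.51  0.58 -0.48  1.79  0.35  0.85  0.82]
scene 215 ang 85.083565 [ -8.25872078 -29.73159762] [11.83134601 26.59173869] [ 1.59460268 -2.80244031]
top 54 ang 67.7239 [-7.82104786  0.85129867] [ 6.09844967 29.39458009] [-0.10063465 15.95321075]
[ 0.04103911 -0.00414989 -0.06611475]
```

```bash
python3 - <<'E'
from h import *
out=np.zeros((600,800,3),np.uint8)
a=snapshot('scene')[215:295,150:250,::-1]; out[:320,:400]=cv2.convertScaleAbs(cv2.resize(a,(400,320),interpolation=cv2.INTER_CUBIC),alpha=1.6)
b=snapshot('top')[165:235,310:400,::-1]; out[:311,400:800]=cv2.convertScaleAbs(cv2.resize(b,(400,311),interpolation=cv2.INTER_CUBIC),alpha=1.6)
w=cv2.imread('pics/w10.png'); out[320:600,:373]=cv2.convertScaleAbs(cv2.resize(w,(373,280)),alpha=1.4)
c=snapshot('wrist')[:,:,::-1]; out[320:600,400:773]=cv2.convertScaleAbs(cv2.resize(c,(373,280)),alpha=1.4)
cv2.imwrite('pics/c11.png',out)
s=status(); nutang(.083); print(s['joints'].round(2))
print([ (proj(cam('wrist'),np.r_[j2w([28e-3*np.cos(np.radians(k)),28e-3*np.sin(np.radians(k))]),.085])*np.array([373/560,280/420])+[400,320]).round() for k in (85,265,68,248)])
E
```

```text
t 20.77 tcp [ 0.5603 -0.1301  0.1201] fingerP jig mm [-35.8 -31.6] F [-0.8 -0.7 -0.2] Fjig [-0.8 -0.6] rxF -0.005 M [-0.019 -0.142  0.011] gap 0.0007
yaw jig 48.9
scene 218 ang 85.23565 [ -8.25872078 -29.73159762] [12.83606375 26.59173869] [ 1.64014103 -2.73924727]
top 57 ang 65.12622 [-21.24914441 -23.85844695] [ 5.67446533 29.39458009] [-0.83564822 14.24724599]
[ 0.51  0.58 -0.48  1.8   0.34  0.85  0.81]
[array([667., 461.]), array([614., 496.]), array([670., 469.]), array([610., 488.])]
```

View pics/c11.png

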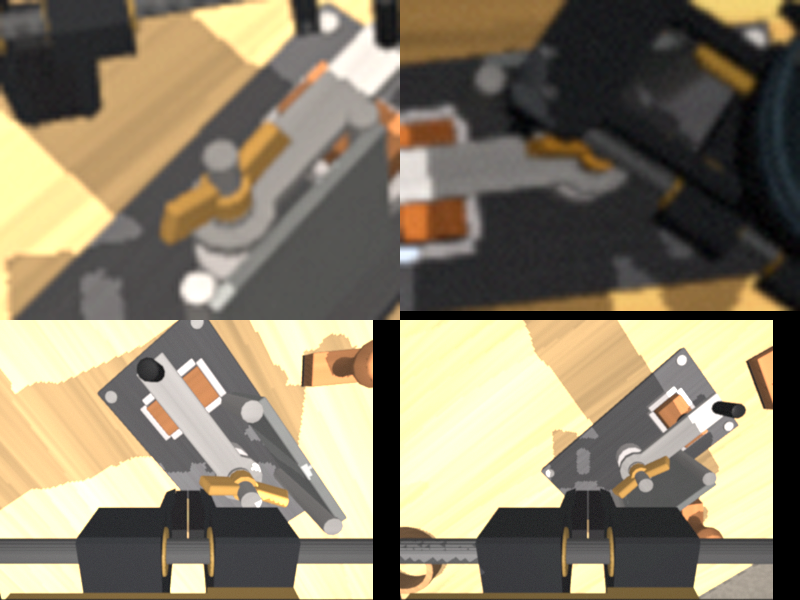

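The view shows the nut still at about 85°. My last push started from a pose reading taken before the arm had settled, landed about 5 mm too far out, and passed beyond the wing's end. I'll redo it with the finger closer in, using the symmetric yaw so there is no long turn.

```bash
sed -i 's/35\.2\*u/RC*u/; s/^FX=0\.$/FX=0.; RC=31./' h.py; python3 - <<'E'
from h import *
s=np.array([.5605,-.130,.1203])
p,y=tgt(85,10); print('pre',(np.r_[p,.057]-s).round(4)); p0=p
for a in (85,80,75,70,67): q,y=tgt(a); print(a,(q-p0).round(4))
E
```

```text
pre [ 0.0085  0.0655 -0.0633]
85 [0.01   0.0001]
80 [0.0127 0.0012]
75 [0.0156 0.002 ]
70 [0.0185 0.0026]
67 [0.0202 0.0029]
```

```bash
python3 -m jog '[[[1,0,0.02,0,0,0,7],[1,0,0.04,0,0,0,14],[1,0.004,0.06,0,0,0,21],[1,0.0085,0.0655,0,0,0,28],[1,0.0085,0.0655,-0.02,0,0,35],[1,0.0085,0.0655,-0.05,0,0,42],[1,0.0085,0.0655,-0.063,0,0,44],[1,0.0085,0.0655,-0.063,0,0,44],[1,0.0085,0.0655,-0.063,0,0,44]]]' >/dev/null; python3 -c "
from h import *
status()"
python3 -m jog '[[[1,0.006,0,0,0,0,0],[1,0.01,0,0,0,0,0],[1,0.013,0.001,0,0,0,-5],[1,0.0155,0.002,-0.0005,0,0,-10],[1,0.0185,0.0025,-0.0005,0,0,-15],[1,0.021,0.003,-0.001,0,0,-18],[1,0.021,0.003,-0.001,0,0,-18]]]' >/dev/null;python3 -c "
from h import *
status()"
```

```text
t 21.62 tcp [ 0.5679 -0.0642  0.0561] fingerP jig mm [-22.   33.4] F [ 0.4  0.  -0.1] Fjig [0.4 0. ] rxF -0.014 M [ 0.059 -0.121 -0.005] gap 0.0005
yaw jig 92.8
t 22.2 tcp [ 0.5893 -0.0612  0.0561] fingerP jig mm [-0.4 34.3] F [-3.7 -0.3  2.6] Fjig [-3.7  0. ] rxF 0.129 M [0.02  0.687 0.015] gap 0.0002
yaw jig 74.8
```

```bash
python3 -m jog '[[[1,-0.012,0,0,0,0,0],[1,-0.03,0,0.01,0,0,0],[1,-0.03,-0.02,0.05,0,0,0],[1,-0.03,-0.06,0.06,0,0,0],[1,-0.03,-0.08,0.06,0,0,0],[1,-0.03,-0.08,0.06,0,0,0],[1,-0.03,-0.08,0.06,0,0,0]]]' >/dev/null; python3 - <<'E'
from h import *
nutang(.082); s=status()['tool_pos']
for a in (248,252): r=tgt(a,7)[0]; print('B pre',a,(np.r_[r,.055]-s).round(4),w2j(r)*1e3)
r=tgt(248,7)[0]
for a in range(248,66,-6): print(a,(tgt(a)[0]-r).round(4),a-248)
E
```

```text
scene 239 ang 64.44293 [-15.33751919 -27.39792695] [15.35736153 24.98509314] [ 1.27067698 -2.48466806]
top 38 ang 66.1784 [-12.41550018 -24.14281348] [13.49930286 28.03348634] [-3.87107855 -9.57416173]
t 22.88 tcp [ 0.5598 -0.1399  0.1156] fingerP jig mm [-37.2 -41.3] F [-0.8  0.7 -0.2] Fjig [-0.7  0.8] rxF -0.058 M [ 0.057 -0.138  0.019] gap 0.0006
yaw jig 75.1
B pre 248 [ 0.0442  0.0089 -0.0606] [  7.67261978 -36.53451663]
B pre 252 [ 0.0467  0.0098 -0.0606] [ 10.20244871 -35.91030549]
248 [-0.0067  0.002 ] 0
242 [-0.0102  0.0017] -6
236 [-0.0138  0.0018] -12
230 [-0.0173  0.0023] -18
224 [-0.0208  0.0031] -24
218 [-0.0241  0.0043] -30
212 [-0.0273  0.0059] -36
206 [-0.0303  0.0077] -42
200 [-0.0332  0.0099] -48
194 [-0.0357  0.0123] -54
188 [-0.038  0.015] -60
182 [-0.04   0.018] -66
176 [-0.0417  0.0211] -72
170 [-0.0431  0.0244] -78
164 [-0.0441  0.0278] -84
158 [-0.0447  0.0313] -90
152 [-0.045   0.0348] -96
146 [-0.0449  0.0384] -102
140 [-0.0444  0.0419] -108
134 [-0.0436  0.0453] -114
128 [-0.0424  0.0487] -120
122 [-0.0409  0.0519] -126
116 [-0.039   0.0549] -132
110 [-0.0368  0.0577] -138
104 [-0.0344  0.0603] -144
98 [-0.0317  0.0626] -150
92 [-0.0288  0.0646] -156
86 [-0.0256  0.0663] -162
80 [-0.0223  0.0677] -168
74 [-0.0189  0.0687] -174
68 [-0.0154  0.0693] -180
```

```bash
python3 -m jog '[[[1,0.02,0.005,0,0,0,0],[1,0.044,0.009,0,0,0,1],[1,0.044,0.009,-0.03,0,0,1],[1,0.044,0.009,-0.055,0,0,1],[1,0.044,0.009,-0.06,0,0,1],[1,0.044,0.009,-0.06,0,0,1]]]' >/dev/null; python3 -c "
from h import *
status()"
python3 -m jog '[[[1,-0.007,0.002,0,0,0,0],[1,-0.01,0.002,0,0,0,-6],[1,-0.014,0.002,-0.0005,0,0,-12],[1,-0.0175,0.0025,-0.001,0,0,-18],[1,-0.021,0.003,-0.001,0,0,-24],[1,-0.024,0.0045,-0.0015,0,0,-30],[1,-0.024,0.0045,-0.0015,0,0,-30]]]' >/dev/null;python3 -c "
from h import *
status()"
```

```text
t 23.38 tcp [ 0.6018 -0.1303  0.0535] fingerP jig mm [  5.5 -35.7] F [ 0.2  0.8 -0.2] Fjig [0.3 0.7] rxF 0.014 M [ 0.036 -0.138  0.011] gap 0.0004
yaw jig 76.2
t 23.97 tcp [ 0.5811 -0.1282  0.0562] fingerP jig mm [-14.9 -31.6] F [ 3.  -1.  -0.3] Fjig [ 2.9 -1.2] rxF 0.11 M [-0.398 -0.843 -0.025] gap 0.0006
yaw jig 45.8
```

```bash
python3 -m jog '[[[1,-0.0032,0.0016,-0.0005,0,0,-6],[1,-0.0062,0.0034,-0.001,0,0,-12],[1,-0.0091,0.0056,-0.001,0,0,-18],[1,-0.0116,0.008,-0.0015,0,0,-24],[1,-0.0116,0.008,-0.0015,0,0,-24]]]' >/dev/null;python3 -c "
from h import *
status()"; python3 -m jog '[[[1,-0.0023,0.0027,-0.0005,0,0,-6],[1,-0.0043,0.0057,-0.001,0,0,-12],[1,-0.006,0.0088,-0.001,0,0,-18],[1,-0.006,0.0088,-0.001,0,0,-18]]]' >/dev/null;python3 -c "
from h import *
status()"
```

```text
t 24.38 tcp [ 0.5687 -0.1202  0.054 ] fingerP jig mm [-26.6 -22.5] F [ 1.8 -3.4  2.8] Fjig [ 1.5 -3.5] rxF 0.126 M [-0.673 -0.494 -0.057] gap 0.0003
yaw jig 22.0
t 24.72 tcp [ 0.5619 -0.1111  0.0521] fingerP jig mm [-32.4 -12.8] F [ 1.2 -2.7  1.7] Fjig [ 0.9 -2.7] rxF 0.101 M [-0.718 -0.295 -0.003] gap 0.0005
yaw jig 4.1
```

```bash
cat > chk.py <<'E'
from h import *
import sys
s=status(); sys.exit(np.hypot(*s['force'][:2])>5.5)
E
python3 -m jog '[[[1,-0.0014,0.0033,-0.0003,0,0,-6],[1,-0.0024,0.0067,-0.0006,0,0,-12],[1,-0.0024,0.0067,-0.0006,0,0,-12]]]' >/dev/null && python3 chk.py && 
python3 -m jog '[[[1,-0.0006,0.0035,-0.0003,0,0,-6],[1,-0.0009,0.007,-0.0006,0,0,-12],[1,-0.0009,0.007,-0.0006,0,0,-12]]]' >/dev/null && python3 chk.py && 
python3 -m jog '[[[1,0.0001,0.0036,-0.0003,0,0,-6],[1,0.0006,0.0071,-0.0006,0,0,-12],[1,0.0006,0.0071,-0.0006,0,0,-12]]]' >/dev/null && python3 chk.py && 
python3 -m jog '[[[1,0.0008,0.0034,-0.0003,0,0,-6],[1,0.002,0.0068,-0.0006,0,0,-12],[1,0.002,0.0068,-0.0006,0,0,-12]]]' >/dev/null && python3 chk.py
```

```text
t 24.97 tcp [ 0.5591 -0.1042  0.0511] fingerP jig mm [-34.6  -5.6] F [-0.3 -3.7  2.7] Fjig [-0.7 -3.6] rxF 0.121 M [-0.74  -0.034 -0.009] gap 0.0005
yaw jig -7.8False
```

```bash
sed -i 's/sys.exit(\(.*\))$/sys.exit(int(\1))/' chk.py
python3 -m jog '[[[1,-0.0006,0.0035,-0.0003,0,0,-6],[1,-0.0009,0.007,-0.0006,0,0,-12],[1,-0.0009,0.007,-0.0006,0,0,-12]]]' >/dev/null && python3 chk.py && 
python3 -m jog '[[[1,0.0001,0.0036,-0.0003,0,0,-6],[1,0.0006,0.0071,-0.0006,0,0,-12],[1,0.0006,0.0071,-0.0006,0,0,-12]]]' >/dev/null && python3 chk.py && 
python3 -m jog '[[[1,0.0008,0.0034,-0.0003,0,0,-6],[1,0.002,0.0068,-0.0006,0,0,-12],[1,0.002,0.0068,-0.0006,0,0,-12]]]' >/dev/null && python3 chk.py && 
python3 -m jog '[[[1,0.0015,0.0032,-0.0003,0,0,-6],[1,0.0034,0.0062,-0.0006,0,0,-12],[1,0.0034,0.0062,-0.0006,0,0,-12]]]' >/dev/null && python3 chk.py && 
python3 -m jog '[[[1,0.0022,0.0028,-0.0003,0,0,-6],[1,0.0046,0.0054,-0.0006,0,0,-12],[1,0.0046,0.0054,-0.0006,0,0,-12]]]' >/dev/null && python3 chk.py
```

```text
t 25.22 tcp [ 0.5579 -0.097   0.0501] fingerP jig mm [-35.1   1.6] F [-0.7 -2.6  1.5] Fjig [-0.9 -2.6] rxF 0.091 M [-0.643  0.116 -0.038] gap 0.0004
yaw jig -19.7
t 25.47 tcp [ 0.5583 -0.0898  0.0492] fingerP jig mm [-34.1   8.7] F [-3.4 -3.1  0.8] Fjig [-3.6 -2.7] rxF 0.125 M [-0.615  0.323 -0.03 ] gap 0.0006
yaw jig -31.7
t 25.72 tcp [ 0.5601 -0.0829  0.0484] fingerP jig mm [-31.6  15.5] F [-2.6 -2.   1. ] Fjig [-2.8 -1.7] rxF 0.098 M [-0.447  0.408 -0.01 ] gap 0.0003
yaw jig -43.7
t 25.97 tcp [ 0.563  -0.0772  0.0477] fingerP jig mm [-28.2  20.9] F [-4.9 -1.9  2.8] Fjig [-5.  -1.4] rxF 0.146 M [-0.387  0.716 -0.056] gap 0.0005
yaw jig -55.7
t 26.22 tcp [ 0.5666 -0.0722  0.047 ] fingerP jig mm [-24.1  25.5] F [-6.  -2.9  5. ] Fjig [-6.2 -2.4] rxF 0.216 M [-0.495  1.17  -0.075] gap 0.0006
yaw jig -67.7
```

```bash
python3 -m jog '[[[1,0.0014,0.0012,0,0,0,-3],[1,0.0027,0.0023,0,0,0,-6],[1,0.0027,0.0023,0,0,0,-6],[1,0.0027,0.0023,0,0,0,-6]]]' >/dev/null; python3 chk.py;python3 -m jog '[[[1,0,0,0,0,0,0]]]' >/dev/null; python3 chk.py
```

```text
t 26.55 tcp [ 0.5682 -0.0701  0.0468] fingerP jig mm [-22.3  27.5] F [-8.4 -2.4  4.7] Fjig [-8.6 -1.6] rxF 0.272 M [-0.734  1.667 -0.106] gap 0.0003
yaw jig -73.4
t 26.63 tcp [ 0.5682 -0.0701  0.0468] fingerP jig mm [-22.3  27.4] F [-8.5 -2.5  6.5] Fjig [-8.7 -1.6] rxF 0.277 M [-0.679  1.652 -0.079] gap 0.0008
yaw jig -73.4
```

```bash
python3 -m jog '[[[1,0.001,0.0007,0,0,0,-2],[1,0.0019,0.0014,0,0,0,-4],[1,0.0019,0.0014,0,0,0,-4],[1,0.0019,0.0014,0,0,0,-4]]]' >/dev/null; python3 chk.py;python3 -m jog '[[[1,0,0,0,0,0,0],[1,0,0,0,0,0,0]]]' >/dev/null; python3 chk.py
```

```text
t 26.97 tcp [ 0.5695 -0.0686  0.0467] fingerP jig mm [-20.9  28.7] F [-10.2  -3.4   6.3] Fjig [-10.4  -2.4] rxF 0.351 M [-0.701  1.925 -0.07 ] gap 0.0007
yaw jig -77.4
t 27.13 tcp [ 0.5695 -0.0686  0.0467] fingerP jig mm [-20.9  28.8] F [-10.1  -3.3   5.9] Fjig [-10.4  -2.3] rxF 0.346 M [-0.654  1.947 -0.072] gap 0.0005
yaw jig -77.4
```

The nut stiffened clearly: 3 N rising to 10.6 N, with a torque of 0.2 to 0.28 N·m depending on the contact radius. I stop tightening here, back off the wing and move clear.

```bash
python3 -m jog '[[[1,-0.004,-0.001,0,0,0,0],[1,-0.015,-0.003,0,0,0,0],[1,-0.035,-0.007,0,0,0,0],[1,-0.06,-0.01,0.01,0,0,0],[1,-0.08,-0.01,0.05,0,0,0],[1,-0.08,-0.01,0.09,0,0,0],[1,-0.08,-0.01,0.12,0,0,0],[1,-0.08,-0.01,0.12,0,0,0],[1,-0.08,-0.01,0.12,0,0,0],[1,-0.08,-0.01,0.12,0,0,0]]]'
python3 - <<'E'
from h import *
status(); nutang(.075)
im=snapshot('scene'); S=cam('scene')
for z in (.058,):
 for x in range(-20,21,2):
  u,v=proj(S,np.r_[j2w([x/1e3,.05]),z]); print(x,im[int(round(v)),int(round(u))].mean().round(),end='; ')
print()
# peg top: dark blob near expected stop position, and stamp knobs unchanged
g=im.max(2)<45
for h in (.09,.075):
  u,v=proj(S,np.r_[j2w([0,.092]),h]).round().astype(int); print('peg px',u,v,g[v-4:v+5,u-8:u+9].astype(int))
a=cv2.imread('pics/scene0.png')[:,:,::-1].astype(int); 
for n,(x0,y0,x1,y1) in dict(A=(255,290,295,345),B=(270,185,320,240)).items(): print(n,np.abs(a[y0:y1,x0:x1]-im[y0:y1,x0:x1]).mean())
E
```

```text
t: 27.97
tool_pos: [0.4935, -0.0774, 0.1672]
tcp_rot: [-0.0, 0.808, -0.59, -0.0]
force: [0.5, 0.2, -1.6]
finger_gap: 0.0002
t 27.97 tcp [ 0.4935 -0.0774  0.1672] fingerP jig mm [-97.4  27.2] F [ 0.5  0.2 -1.6] Fjig [0.6 0.2] rxF -0.03 M [-0.017  0.025  0.06 ] gap 0.0002
yaw jig -77.6
scene 124 ang 112.0547 [-13.666666   -27.56611387] [14.38065997 25.22787777] [ 5.6339711  -8.51673024]
top 92 ang 114.28412 [-13.0360133  -24.53109293] [14.00989651 26.87777735] [0.01657734 3.35843741]
-20 46.0; -18 47.0; -16 65.0; -14 73.0; -12 72.0; -10 76.0; -8 95.0; -6 97.0; -4 96.0; -2 93.0; 0 93.0; 2 94.0; 4 93.0; 6 95.0; 8 96.0; 10 97.0; 12 84.0; 14 58.0; 16 69.0; 18 117.0; 20 126.0; 
peg px 246 215 [[0 0 0 0 0 0 0 0 0 0 0 0 0 0 0 0 0]
 [0 0 0 0 0 0 0 0 0 0 0 0 0 0 0 0 0]
 [0 0 0 0 0 0 0 0 0 0 0 0 0 0 0 0 0]
 [0 0 0 0 0 0 0 1 1 1 1 0 0 0 0 0 0]
 [0 0 0 0 0 0 1 1 1 1 1 1 0 0 0 0 0]
 [0 0 0 0 0 0 1 1 1 1 1 1 0 0 0 0 0]
 [0 0 0 0 0 0 1 1 1 1 1 1 0 0 0 0 0]
 [0 0 0 0 0 0 1 1 1 1 1 1 0 0 0 0 0]
 [0 0 0 0 0 0 1 1 1 1 1 1 0 0 0 0 0]]
peg px 246 220 [[0 0 0 0 0 0 1 1 1 1 1 1 0 0 0 0 0]
 [0 0 0 0 0 0 1 1 1 1 1 1 0 0 0 0 0]
 [0 0 0 0 0 0 1 1 1 1 1 1 0 0 0 0 0]
 [0 0 0 0 0 0 1 1 1 1 1 1 0 0 0 0 0]
 [0 0 0 0 0 0 1 1 1 1 1 1 0 0 0 0 0]
 [0 0 0 0 0 0 1 1 1 1 1 1 0 0 0 0 0]
 [0 0 0 0 0 0 1 1 1 1 1 1 0 0 0 0 0]
 [0 0 0 0 0 0 1 1 1 1 1 1 0 0 0 0 0]
 [0 0 0 0 0 0 1 1 1 1 1 1 0 0 0 0 0]]
A 16.46787878787879
B 17.428121212121212
```

```bash
python3 - <<'E'
import numpy as np
# (tcp jig mm, yaw deg, Fjig)
D=[((-34.6,-5.6),-7.8,(-.7,-3.6)),((-35.1,1.6),-19.7,(-.9,-2.6)),((-34.1,8.7),-31.7,(-3.6,-2.7)),((-31.6,15.5),-43.7,(-2.8,-1.7)),((-28.2,20.9),-55.7,(-5,-1.4)),((-24.1,25.5),-67.7,(-6.2,-2.4)),((-22.3,27.5),-73.4,(-8.65,-1.6)),((-20.9,28.75),-77.4,(-10.4,-2.35))]
for L,h in ((17.5,8),(15,8),(15,6.5)):
  print(L,h)
  for c,y,F in D:
    c=np.array(c);Y=np.radians(y+180);d=np.array([np.cos(Y),np.sin(Y)]);e=np.array([-d[1],d[0]])
    for a in np.arange(60,230,.2):   # largest wing angle... scan up until overlap begins
        A=np.radians(a);u=np.array([np.cos(A),np.sin(A)]);b=np.array([-u[1],u[0]])
        s=np.linspace(9,28,60); back=np.outer(s,u)+3.5*b      # wing back edge
        r=back-c; ins=(abs(r@d)<L)&(abs(r@e)<h)
        f=c-h*e+np.outer(np.linspace(-L,L,80),d); fu=f@u; fb=f@b; ins2=(fu>9)&(fu<28)&(abs(fb)<3.5)
        if ins.any() or ins2.any():
            if ins.any(): p=back[ins].mean(0)
            else: p=f[ins2].mean(0)
            print('a',round(a,1),'r',np.hypot(*p).round(1),'tau',round((p[0]*F[1]-p[1]*F[0])/1e3,3)); break
E
```

```text
17.5 8
a 167.8 r 16.5 tau 0.059
a 156.2 r 16.5 tau 0.045
a 144.8 r 16.3 tau 0.063
a 133.2 r 16.3 tau 0.049
a 124.4 r 22.2 tau 0.102
a 114.8 r 27.3 tau 0.178
a 110.8 r 28.1 tau 0.235
a 108.2 r 27.9 tau 0.29
15 8
a 168.4 r 18.8 tau 0.068
a 156.8 r 19.1 tau 0.052
a 145.4 r 19.3 tau 0.076
a 133.6 r 18.7 tau 0.056
a 124.4 r 23.4 tau 0.108
a 114.8 r 27.3 tau 0.178
a 110.8 r 28.1 tau 0.235
a 108.2 r 27.9 tau 0.29
15 6.5
a 172.8 r 26.0 tau 0.093
a 161.0 r 27.6 tau 0.075
a 149.4 r 27.7 tau 0.108
a 137.6 r 28.1 tau 0.084
a 127.6 r 27.6 tau 0.125
a 117.8 r 28.1 tau 0.181
a 114.0 r 28.1 tau 0.231
a 111.2 r 28.2 tau 0.29
```

```bash
python3 -c "
from h import *
s=status(); close_job()"
```

```text
t 28.12 tcp [ 0.4927 -0.0778  0.1663] fingerP jig mm [-98.2  26.9] F [ 1.6  0.  -0.9] Fjig [ 1.6 -0.1] rxF -0.029 M [ 0.02   0.121 -0.032] gap 0.0005
yaw jig -77.8
the job is handed in; nothing more can be done
```

The clamp bar is swung to its stop over the block and the wing nut is tightened. I probably went past your snug range of 0.15–0.25 N·m. The job is handed in at about 28 s, with the robot clear.

**Swing:** The first two sweeps passed over the peg, because the finger tips sit about 22 mm above the stated TCP. Working lower, I pushed the bar round until the force rose to 8 N at the hard stop. At the last check the peg and bar were still at that stop.

**Nut:** It turned about 4.0 rad in three effective strokes on the open side. One extra stroke missed because I aimed from a pose reading taken before the arm had settled. Drag was about 3 N until the foot met the block; the force then climbed to 10.6 N.

**Checks that fell short or were not made:**
- **Tightness:** In the last strokes the contact had moved out to the wing tip (about 28 mm, where I had planned 19 mm). My best estimate of the final torque is therefore about 0.28 N·m, still under the 0.32 limit. I never measured the bar-to-block force directly, only inferred it from the torque.
- **Release:** After I let go, the cameras put the nut at 112–114°, against 108–111° worked out from the finger pose. It may have eased back a little, or this may be measurement error.
- **Stamps:** The automatic image comparison was inconclusive because of shadows. They looked unmoved in the camera views during the job, and the tool kept away from them.
- **Guard:** I saw no contact with the guard in the force readings.

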